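# Lock the stop nuts of a card press

## Robot

A 7-joint arm with a two-finger parallel gripper is mounted at the origin on a cart in front of the work surface, level with it; the furniture and walls round the work are solid. World frame = base frame: x ahead of the robot, y to its left, z up, the work surface at z = 0. Lengths are in m, angles in rad, forces in N, time in s.
With the tool pointing down it reaches from about 0.4 to 0.85 m from the base axis. Payload 4.5 kg.
Tool frame: the origin (TCP) lies midway between the tips of the shut fingers; the grasp point (between the pads) lies 19 mm behind it; z points along the fingers, y is the direction in which the jaws open and shut (so a half turn about z gives the same grasp; the last joint's range is limited). The gripper opens to 88 mm and grips with 3 to 60 N. Pads are 18 mm wide; open, the fingers measure 123 mm over their backs; the gripper's body (75 mm by 187 mm) begins 45 mm behind the grasp point.
Start: joints at [-1.292, 0.689, -0.195, 1.565, 0.157, 0.902, -0.215], TCP at [0.151, 0.606, 0.239] pointing down, gripper open.
Joint ranges: [-3.01, 3.01], [-0.46, 2.08], [-1.47, 1.51], [0.13, 2.56], [-1, 4.14], [0.04, 2.09], [-2.66, 2.66]. Speed limits (rad/s): [2.57, 2.57, 3.14, 3.14, 3.14, 3.14, 3.14].

## Interface

Orientations are given as a unit quaternion [x, y, z, w].
In Python, from plant import get_state, snapshot, finish_job, find_in gives the robot as it stands.
- The arm moves only by the shell command python3 -m creep 'ROWS' [OPENING] [FORCE]. ROWS is JSON, one flat list of numbers, 6 for each row, row after row: the shift along the tool's x, y, z in mm, then the turn, a rotation vector about the tool's x, y, z in degrees. In form: [tx, ty, tz, wx, wy, wz, tx, ty, tz, wx, wy, wz, ...]. A call has 1 to 5 rows; each row shifts and turns the pose as measured when the row begins, along the tool's axes as they then stand; what a row does not reach is not made up. A row lasts 1/12 s, in which the tool goes at most 41.7 mm and 7.16 degrees, less where a joint would pass 70% of its speed; a pose out of reach is approached as far as the arm can. A call is refused whole if a number of a shift passes 41.7 or a number of a turn 7.16, either way. A call with a gripper value outside its range is refused whole. OPENING is the finger opening in mm, from 0 to 88.1, set as the call begins (- or left out, the last holds). The fingers move at their own pace and stop on an object; FORCE is the grip in N (left out, the last holds). Time passes only in rows, so rows that do not move let the fingers close. It gives the time, the measured TCP pose, the force and the opening at its end, in the units of the state.
- get_state(): the state, without advancing time (a new reading comes with each control period).
- snapshot(name): name is "side" or "top"; returns a dict with "color" (420x560x3 uint8, red, green, blue), "intrinsics" (3x3 intrinsics, pixels), "extrinsics" (4x4, takes a point from world to camera coordinates). Camera axes: x right, y down, z forward; pixel columns grow to the right and rows downward; lengths in m; the calibration is good to about 2 mm. A picture is of the moment at which its call begins. There is no depth.
- finish_job(): hands the job in, once; it reports no verdict.
Trained networks look in the newest picture that a camera, given by its name, has taken for a name from the list of things; names that differ only in an ending like _2 or _b are one class to them, and where a whole thing is asked for, a point or a joint stands for the part that bears it (a point fixed in the world has none). Each returns a list of dicts, best first, with "score" (0 to 1); they miss things now and then, are a little off and sometimes report something else, mostly with a low value. They report only what shows in the picture. A call takes as long as a camera call.
- find_in(thing, camera): "xy" ([column, row] in pixels, amid what is visible of it).
The state is a dict: "clock": time; "q": joint angles; "qd": joint speeds; "joint_torque": joint torques, N m; "tool_pos": TCP position; "eef_rot": TCP orientation; "contact_force": force on the tool from outside, world axes, zero at the start; "moment": the same for the moment, N m; "opening": opening from 0.0 (shut) to 1.0 (fully open).
Only numpy, scipy, OpenCV 4.12 (cv2) and the standard library are available. Lean on these libraries where they do the work, as an engineer would, in place of code of your own. Each camera call takes 0.05 s, during which the arm holds its last target.

## Task

The stop of the small hand press for test cards has been set; now lock it. Slide the blue-handled spanner onto the brass lower nut with its handle on the far side of the front guide pillar and next to it, so that the pillar keeps the nut from turning; then swing the knob lever of the jam nut above it clockwise until the jam nut is firmly tight against the held nut (about 0.8 N m: 10 N of push at the knob, held for a moment, never over 17 N), without losing the setting of the lower nut. Finally pull the spanner off and lay it flat on the worktop, leaving everything else where it stands.

Things in the scene. Friction and masses are not known exactly. Their poses are not given: they have to be found in the camera images.
- press: Low fixed hand press, base and platen 160 x 240 mm (x, y), platen top 64 mm above the worktop, push bar along the back (to 47 mm above the platen). Origin: centre of its underside; x from the front edge to the bar, y left, z up. At (x, y) mm: stop stud with both nuts (-20, 80), front guide pillar (-36, -95), rear pillar, 16 mm thick and 24 mm high, (50, 98). Its platen stays still.
- pillar: Front guide pillar: upright steel rod, 16 mm diameter, standing 24 mm above the platen; origin on its axis at the platen's top. The post that the spanner's handle comes to bear on, 176 mm from the stud's axis.
- nut_mid (a point): Centre of the brass lower nut on the stud's axis, 9 mm above the platen. Hexagon 36 mm across flats, 2 to 16 mm above the platen, on a 2 mm washer 45 mm wide. Its x axis lies along two flats, pointing away from the pillar: the spanner goes on with its x along this x; its handle then stands 2 to 7 degrees clear of the pillar, on the far side, until tightening carries it against the pillar. z up.
- lower_nut (a joint): Turn of the lower nut in rad, clockwise from above positive; 0 is the setting (within 0.03 at the start). Only 0.12 N m of friction holds it, so it turns along with the seated jam nut if not held. Within 0.5 rad of 0 the setting is still good; slack in the spanner and the way to the pillar use up to about 0.35.
- jam (a joint): Turn of the jam nut relative to the lower nut in rad, clockwise from above positive; 0 is hard against the lower nut, negative is backed off (-1.7 to -1.1 at the start). Light friction of 0.03 N m until it seats; after that both nuts turn together.
- lever_knob (a point): Centre of the black ball knob, 22 mm diameter, at the end of the jam nut's lever (8 mm rod rising from nut to knob): 80 mm from the stud's axis, 44 mm above the platen (up to 1 mm more while backed off). x axis level, pointing outwards along the lever, z up. The stud's top is 52 mm above the platen.
- spanner_grip (a point): Middle of the spanner's width on its blue handle near the balance point, the place to grip: handle 150 mm long (115 mm behind this point to 35 mm ahead), 16 mm wide, 14 mm high, this point 7 mm above its underside. x points along the spanner to the jaws, z up. It starts flat on the worktop, the right way up for the nut; with the handle resting on the platen the jaws stand at the nut's height.
- spanner_jaw (a point): Centre of the spanner's open jaws, 90 mm ahead of spanner_grip, same height and axes; fully on, it lies at nut_mid in x and y, 2 mm lower. Jaws 37.5 mm apart (1.5 mm wider than the nut), 8 mm thick (3 to 11 mm above the handle's underside), open to +x; throat 21.6 mm behind this point, tips 14 mm ahead; head 56 mm wide. Spanner about 180 g.
- spanner: The whole loose spanner; origin under spanner_grip at its underside, same axes.
- timer: Bystander: white bench timer, 58 x 68 x 18 mm, loose on the worktop; origin at its underside.
- vial: Bystander: small white dropper vial with magenta cap, 23 mm diameter, 57 mm high, standing; origin at its underside.
- kit_box: Bystander: white carton with blue band, 45 x 100 x 60 mm, loose; origin at its underside.
- lever: The lever of the jam nut: rod and knob; origin on the stud's axis at the jam nut's underside, 16.5 mm above the platen when seated, x along the lever.

How it is judged:
By the outcome, as a careful person would: the job done as asked, in the order asked, and still so for the second after the job is handed in, with the robot touching nothing.
It also fails if it takes over 72 s, if anything falls off the work surface, if the arm or the gripper's body presses on something with over 40 N, if the wrist force passes 120 N, or if a joint passes its speed limit or range.

## Working session

There is one attempt and no reset: what is moved stays moved. The work goes in short steps, Python scripts to look and compute and a shell command to move; the robot and the scene stay as the last step left them, time stands still between calls to the robot, and variables do not carry over. Pictures are saved under pics/ and viewed, and the job is handed in when it is done.

```bash
ls; mkdir -p pics; cat > h.py <<'E'
import numpy as np, cv2
from plant import *
from scipy.spatial.transform import Rotation as R
def snap(c,name):
    s=snapshot(c); cv2.imwrite(f'pics/{name}.png',s['color'][:,:,::-1]); return s
def ray(s,uv):
    K=np.array(s['intrinsics']);T=np.array(s['extrinsics'])
    d=T[:3,:3].T@np.linalg.solve(K,[uv[0],uv[1],1.]); o=-T[:3,:3].T@T[:3,3]; return o,d/np.linalg.norm(d)
def atz(s,uv,z):
    o,d=ray(s,uv); return o+d*(z-o[2])/d[2]
def proj(s,p):
    K=np.array(s['intrinsics']);T=np.array(s['extrinsics'])
    c=T[:3,:3]@np.array(p)+T[:3,3]; u=K@c; return u[:2]/u[2]
E
python3 - <<'E'
from h import *
import pickle
np.set_printoptions(precision=3,suppress=True)
S={}
for c in ['side','top']:
    s=snap(c,c+'0'); S[c]=s; print(c,np.array(s['extrinsics']),np.array(s['intrinsics']))
    for t in ['press','pillar','nut_mid','lever_knob','spanner_grip','spanner_jaw','spanner','timer','vial','kit_box']:
        print(t,[(np.round(d['xy'],1),round(d['score'],2)) for d in find_in(t,c)[:3]])
pickle.dump(S,open('S0.pkl','wb'))
print(get_state())
E
```

```text
pics
side [[-0.99  -0.138  0.014  0.581]
 [-0.094  0.592 -0.801  0.152]
 [ 0.102 -0.794 -0.599  1.117]
 [ 0.     0.     0.     1.   ]] [[473.8     0.    282.52 ]
 [  0.    473.8   210.387]
 [  0.      0.      1.   ]]
press [(array([285.5, 253.5]), 0.71)]
pillar []
nut_mid [(array([297.8, 256.8]), 0.69)]
lever_knob [(array([326.8, 255.6]), 0.68), (array([286. , 256.1]), 0.6)]
spanner_grip [(array([323.5, 182.9]), 0.85)]
spanner_jaw [(array([323.6, 183.2]), 0.69)]
spanner [(array([326.1, 181.5]), 0.74)]
timer [(array([350. , 356.7]), 0.58)]
vial [(array([224. , 330.4]), 0.49)]
kit_box [(array([239.7, 174.3]), 0.75)]
top [[-0.027 -1.    -0.005  0.   ]
 [-0.995  0.028 -0.092  0.566]
 [ 0.092  0.003 -0.996  1.467]
 [ 0.     0.     0.     1.   ]] [[541.674   0.    282.345]
 [  0.    541.674 203.556]
 [  0.      0.      1.   ]]
press [(array([231.4, 218. ]), 0.72), (array([264.7, 206.3]), 0.68), (array([170. , 172.5]), 0.58)]
pillar [(array([389.4, 221.1]), 0.7), (array([298.1, 214.9]), 0.42)]
nut_mid [(array([231.1, 225.5]), 0.48)]
lever_knob [(array([231.3, 235.8]), 0.48)]
spanner_grip [(array([389.7, 219.1]), 0.59)]
spanner_jaw [(array([387.4, 218.3]), 0.61)]
spanner [(array([388.9, 223.7]), 0.84)]
timer [(array([175.7, 267.2]), 0.73)]
vial [(array([171.8, 168.7]), 0.65)]
kit_box [(array([380.9, 134.8]), 0.78)]
{'clock': 1.1, 'q': array([-1.292,  0.689, -0.195,  1.565,  0.157,  0.902, -0.215]), 'qd': array([-0.   , -0.   ,  0.001,  0.002, -0.   ,  0.002, -0.002]), 'joint_torque': array([  0.001, -52.75 ,  -1.267, -15.374,  -0.052,  -0.001,   0.   ]), 'tool_pos': array([0.151, 0.606, 0.239]), 'eef_rot': array([0.122, 0.993, 0.   , 0.   ]), 'contact_force': array([-0.417, -0.073,  0.533]), 'moment': array([-0.006, -0.016,  0.011]), 'opening': 0.9993654012975677}
```

View pics/top0.png

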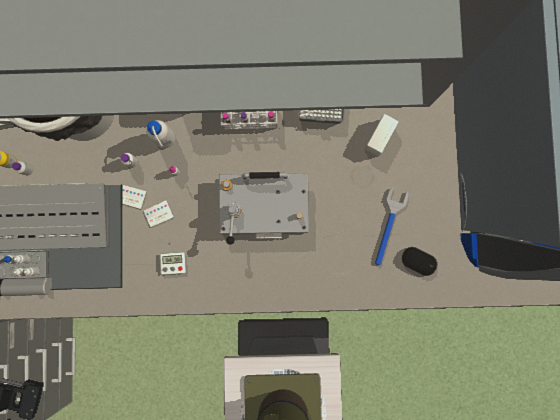

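View pics/side0.png

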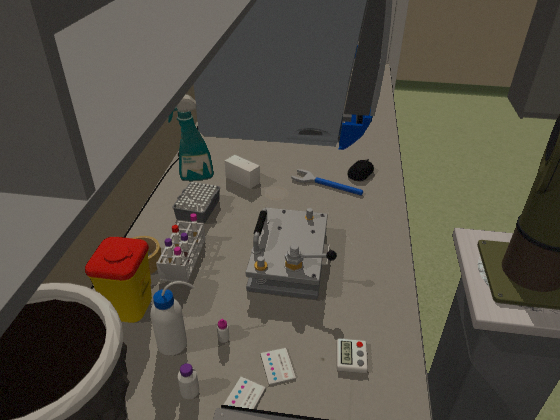

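```bash
python3 - <<'E'
import pickle,cv2
S=pickle.load(open('S0.pkl','rb'))
a=S['top']['color'][:,:,::-1]; cv2.imwrite('pics/t0z.png',cv2.resize(a[130:280,150:420],None,fx=2.9,fy=2.9,interpolation=cv2.INTER_CUBIC))
a=S['side']['color'][:,:,::-1]; cv2.imwrite('pics/s0z.png',cv2.resize(a[150:350,170:420],None,fx=3,fy=3,interpolation=cv2.INTER_CUBIC))
E
```

```text
(no output)
```

View pics/t0z.png

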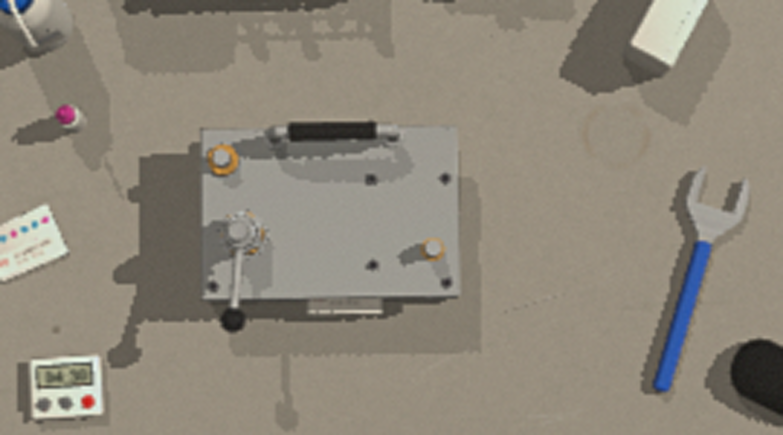

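View pics/s0z.png

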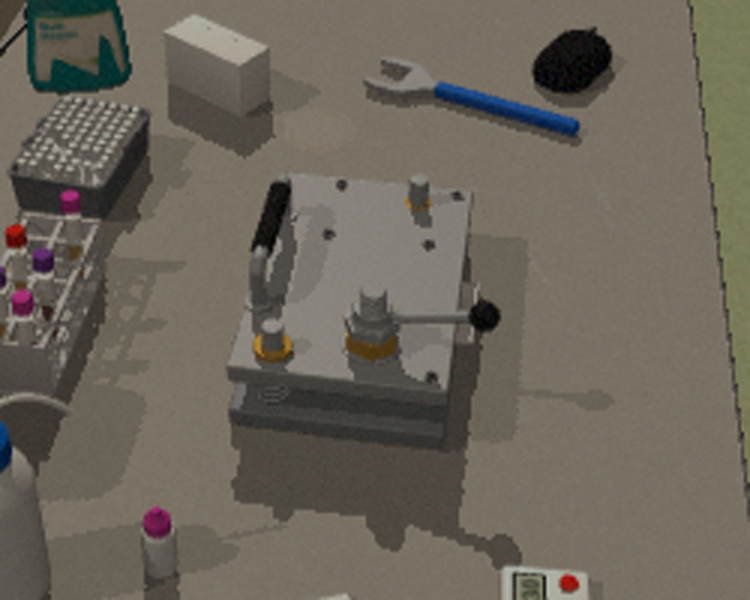

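```bash
cat > fit0.py <<'E'
from h import *
import pickle
from scipy.optimize import least_squares
np.set_printoptions(precision=4,suppress=True)
S=pickle.load(open('S0.pkl','rb')); t,s=S['top'],S['side']
T=lambda u,v:(150+u/2.9,130+v/2.9); Q=lambda u,v:(170+u/3,150+v/3)
# press pts: press frame mm -> pix
obs=[(t,(-20,80,116),T(238,231)),(t,(-36,-95,88),T(432,247)),(t,(50,98,88),T(222,157)),
(t,(-80,120,64),T(205,297)),(t,(-80,-120,64),T(458,296)),(t,(80,120,64),T(202,128)),
(s,(-20,80,116),Q(374,292)),(s,(-36,-95,88),Q(420,181)),(s,(50,98,88),Q(272,324)),
(s,(-80,-120,64),Q(472,192)),(s,(-80,120,64),Q(452,390)),(s,(80,120,64),Q(231,366)),(s,(80,-120,64),Q(291,175))]
def w(p,x):
    c,sn=np.cos(x[2]),np.sin(x[2]); a=np.array(p)/1000
    return np.array([x[0]+c*a[0]-sn*a[1],x[1]+sn*a[0]+c*a[1],a[2]])
for sel in [obs,obs[:6],obs[6:]]:
    r=least_squares(lambda x:np.concatenate([proj(o[0],w(o[1],x))-o[2] for o in sel]),[.57,.05,0],loss='soft_l1')
    print(r.x); 
    if sel is obs: X=r.x; print(r.fun.reshape(-1,2))
print('stud',w((-20,80,73),X),'pillar',w((-36,-95,64),X))
print('knob top',atz(t,T(233,320),.1085),'side',atz(s,Q(484,316),.1085))
k=atz(t,T(233,320),.1085)
# spanner
for n,a,b in [('hend',T(663,388),Q(578,127)),('hfront',T(705,243),Q(436,89)),('tipL',T(697,172),Q(370,83)),('tipR',T(743,182),Q(384,63))]:
    z=.011
    print(n,atz(t,a,z),atz(s,b,z))
for n,p,z in [('box',(380.9,134.8),.03),('timer',(175.7,267.2),.018),('vial',(171.8,168.7),.05)]: print(n,atz(t,p,z))
print('mouse',atz(t,(419,260),.02))
E
python3 fit0.py
```

```text
[ 0.5645  0.0359 -0.0123]
[[-0.3876 -0.258 ]
 [ 0.1844  0.1231]
 [-0.7826 -0.0967]
 [-1.9058  1.1613]
 [ 0.641   0.1478]
 [-1.1152  0.1404]
 [ 0.3129 -0.9756]
 [ 0.2934 -0.9955]
 [ 0.6316  0.049 ]
 [ 0.8997 -1.1025]
 [-0.7655  0.3012]
 [-1.1461 -0.4268]
 [-1.3042 -1.7977]]
[ 0.5648  0.0345 -0.0165]
[ 0.5641  0.0378 -0.0098]
stud [0.5455 0.1161 0.073 ] pillar [ 0.5274 -0.0586  0.064 ]
knob top [0.4659 0.1218 0.1085] side [0.467  0.1243 0.1085]
hend [ 0.393  -0.2754  0.011 ] [ 0.3915 -0.2678  0.011 ]
hfront [ 0.5297 -0.3215  0.011 ] [ 0.5317 -0.3126  0.011 ]
tipL [ 0.5983 -0.317   0.011 ] [ 0.5979 -0.313   0.011 ]
tipR [ 0.5874 -0.3607  0.011 ] [ 0.5882 -0.3526  0.011 ]
box [ 0.7491 -0.294   0.03  ]
timer [0.3989 0.2822 0.018 ]
vial [0.6671 0.284  0.05  ]
mouse [ 0.4005 -0.3846  0.02  ]
```

```bash
cat > plan.py <<'E'
import sys
from h import *
# usage: plan.py x y z yawdeg(tool y axis angle) [turn total deg optional 'cw'/'ccw'] -> rows
def Rt(yaw):
    a=np.radians(yaw); y=np.array([np.cos(a),np.sin(a),0]); z=np.array([0,0,-1.]); return R.from_matrix(np.column_stack([np.cross(y,z),y,z]))
def yawof(r): v=r.as_matrix()[:,1]; return np.degrees(np.arctan2(v[1],v[0]))
def main():
    x,y,z,yaw=map(float,sys.argv[1:5]); d=sys.argv[5] if len(sys.argv)>5 else ''
    ml=float(sys.argv[6]) if len(sys.argv)>6 else 40.
    st=get_state(); p=np.array(st['tool_pos']); r=R.from_quat(st['eef_rot']); y0=yawof(r)
    dy=(yaw-y0+180)%360-180
    if d=='cw' and dy>0: dy-=360
    if d=='ccw' and dy<0: dy+=360
    print('now',np.round(p,4),'yaw',round(y0,2),'tiltz',np.round(r.as_matrix()[:,2],3),'F',np.round(st['contact_force'],1),'q7',round(st['q'][6],2),'op',round(st['opening'],3),'t',st['clock'])
    D=np.array([x,y,z])-p; n=max(int(np.ceil(np.linalg.norm(D)*1000/ml)),int(np.ceil(abs(dy)/7.0)),1)
    rows=[]
    pc,rc=p.copy(),r
    for i in range(1,n+1):
        pt=p+D*i/n; rt=Rt(y0+dy*i/n)
        tt=rc.inv().apply(pt-pc)*1000; w=(rc.inv()*rt).as_rotvec(degrees=True)
        tt=np.round(tt,1 if np.linalg.norm(D)<.03 else 0); w=np.round(w,1)
        rows.append(list(tt)+list(w)); pc=pc+rc.apply(tt)/1000; rc=rc*R.from_rotvec(w,degrees=True)
    print(n,'rows')
    f=lambda v:('%g'%v) if v!=0 else '0'
    for i in range(0,n,5): print('['+', '.join(','.join(f(v) for v in q) for q in rows[i:i+5])+']')
if __name__=='__main__': main()
E
python3 plan.py 0.45 0.2 0.24 -16 cw
```

```text
now [0.1515 0.6064 0.2387] yaw 75.97 tiltz [ 0.  0. -1.] F [-0.4 -0.1  0.5] q7 -0.22 op 0.999 t 1.1
14 rows
[-28,-23,0,0,0,6.6, -30,-20,0,0,0,6.5, -32,-16,0,0,0,6.6, -34,-12,0,0,0,6.6, -35,-8,0,0,0,6.5]
[-36,-5,-1,0,0,6.6, -36,0,0,0,0,6.6, -36,4,0,0,0,6.6, -35,8,0,0,0,6.5, -34,12,0,0,0,6.6]
[-32,16,0,0,0,6.6, -30,19,0,0,0,6.5, -28,23,0,0,0,6.6, -25,26,0,0,0,6.6]
```

```bash
python3 -m creep '[-28,-23,0,0,0,6.6, -30,-20,0,0,0,6.5, -32,-16,0,0,0,6.6, -34,-12,0,0,0,6.6, -35,-8,0,0,0,6.5]' 50 && python3 plan.py 0.45 0.2 0.24 -16 cw
```

```text
clock: 1.52
tool_pos: [0.2524, 0.4652, 0.2373]
eef_rot: [0.401, 0.916, 0.004, -0.005]
contact_force: [0.4, -0.5, 0.6]
opening: 0.65
now [0.2524 0.4652 0.2373] yaw 42.75 tiltz [-0.007  0.011 -1.   ] F [ 0.4 -0.5  0.6] q7 -0.44 op 0.65 t 1.5167
9 rows
[-37,-4,-1,0.1,-0.7,6.5, -36,0,0,0,0,6.6, -37,5,0,0,0,6.5, -35,8,-1,0,0,6.5, -35,13,0,0,0,6.5]
[-33,16,0,0,0,6.6, -30,21,-1,0,0,6.5, -29,23,0,0,0,6.5, -25,26,0,0,0,6.6]
```

```bash
python3 -m creep '[-37,-4,-1,0,-0.7,6.5, -36,0,0,0,0,6.6, -37,5,0,0,0,6.5, -35,8,0,0,0,6.5, -35,13,0,0,0,6.5]' && python3 -m creep '[-33,16,0,0,0,6.6, -30,21,0,0,0,6.5, -29,23,0,0,0,6.5, -25,26,0,0,0,6.6]' && python3 plan.py 0.498 -0.306 0.15 -108.2 cw
```

```text
clock: 1.93
tool_pos: [0.3644, 0.3101, 0.239]
eef_rot: [0.652, 0.758, 0.003, -0.0]
contact_force: [1.1, 0.6, -0.0]
opening: 0.567
clock: 2.27
tool_pos: [0.4515, 0.1841, 0.24]
eef_rot: [0.813, 0.582, 0.004, -0.001]
contact_force: [0.3, 1.0, -0.2]
opening: 0.567
now [0.4515 0.1841 0.24  ] yaw -18.86 tiltz [ 0.006  0.007 -1.   ] F [ 0.3  1.  -0.2] q7 -0.61 op 0.567 t 2.2667
13 rows
[-35,16,7,0.2,-0.5,6.9, -32,19,7,0,0,6.8, -30,23,7,0,0,6.9, -27,27,6,0,0,6.9, -23,30,7,0,0,6.9]
[-20,32,7,0,0,6.8, -15,35,7,0,0,6.9, -12,36,7,0,0,6.9, -7,37,7,0,0,6.9, -3,38,7,0,0,6.8]
[2,38,7,0,0,6.9, 7,37,7,0,0,6.9, 11,36,7,0,0,6.8]
```

```bash
python3 -m creep '[-35,16,7,0,-0.5,6.9, -32,19,7,0,0,6.8, -30,23,7,0,0,6.9, -27,27,6,0,0,6.9, -23,30,7,0,0,6.9]' && python3 -m creep '[-20,32,7,0,0,6.8, -15,35,7,0,0,6.9, -12,36,7,0,0,6.9, -7,37,7,0,0,6.9, -3,38,7,0,0,6.8]' && python3 -m creep '[2,38,7,0,0,6.9, 7,37,7,0,0,6.9, 11,36,7,0,0,6.8]' && python3 plan.py 0.498 -0.306 0.08 -108.2 && python3 - <<'E'
from h import *
import pickle
s=snap('top','t1');pickle.dump(s,open('t1.pkl','wb'))
cv2.imwrite('pics/t1z.png',cv2.resize(s['color'][130:290,300:460,::-1],None,fx=3.6,fy=3.6,interpolation=cv2.INTER_CUBIC))
s=snap('side','s1');pickle.dump(s,open('s1.pkl','wb'))
cv2.imwrite('pics/s1z.png',cv2.resize(s['color'][90:240,240:420,::-1],None,fx=4,fy=4,interpolation=cv2.INTER_CUBIC))
E
```

```text
clock: 2.68
tool_pos: [0.4759, -0.0107, 0.2071]
eef_rot: [0.953, 0.304, 0.008, 0.001]
contact_force: [0.7, 0.1, -0.6]
opening: 0.567
clock: 3.1
tool_pos: [0.4891, -0.2083, 0.171]
eef_rot: [1.0, -0.003, 0.011, -0.002]
contact_force: [0.6, 1.3, 0.3]
opening: 0.567
clock: 3.35
tool_pos: [0.4955, -0.327, 0.149]
eef_rot: [0.982, -0.189, 0.011, -0.005]
contact_force: [-0.3, 0.2, -0.0]
opening: 0.57
now [ 0.4955 -0.327   0.149 ] yaw -111.79 tiltz [ 0.024  0.005 -1.   ] F [-0.3  0.2 -0. ] q7 -0.86 op 0.57 t 3.35
2 rows
[-3,-10,35,-0.8,-1.2,-1.8, -3,-10,34,0,0,-1.8]
```

View pics/s1z.png

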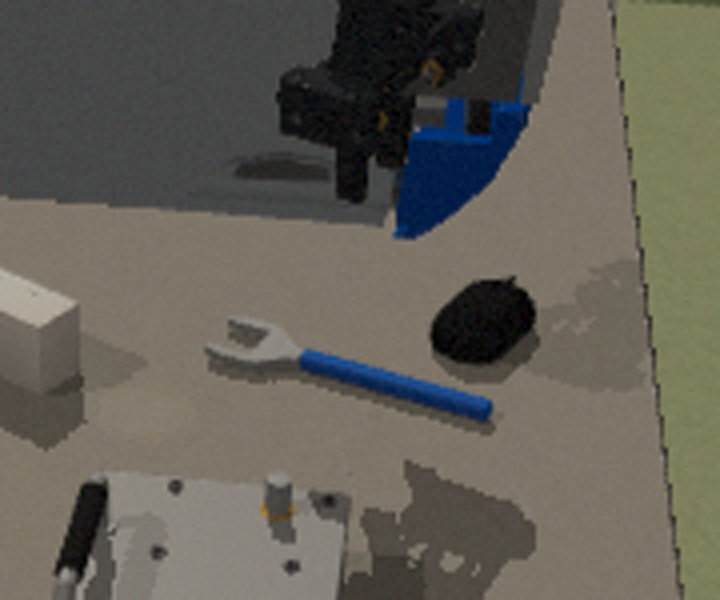

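View pics/t1z.png

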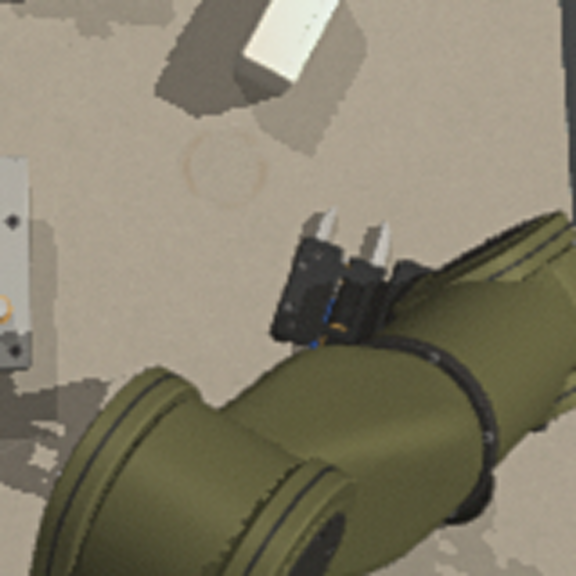

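```bash
python3 -m creep '[-3,-10,35,-0.8,-1.2,-1.8, -3,-10,34,0,0,-1.8, 0,0,0,0,0,0]' && python3 plan.py 0.498 -0.306 0.004 -108.2
```

```text
clock: 3.7
tool_pos: [0.4974, -0.3166, 0.0795]
eef_rot: [0.987, -0.16, 0.002, 0.006]
contact_force: [-0.3, 1.5, 0.6]
opening: 0.568
now [ 0.4974 -0.3166  0.0795] yaw -108.47 tiltz [ 0.003 -0.013 -1.   ] F [-0.3  1.5  0.6] q7 -0.8 op 0.568 t 3.7
2 rows
[-2,-6,38,0.7,-0.4,-0.1, -1,-5,37,0,0,-0.2]
```

```bash
python3 -m creep '[-2,-8,35,0.7,-0.4,0, 0,-6,20,0,0,0, 0,0,0,0,0,0]' && python3 plan.py 0.498 -0.306 0.004 -108.2
```

```text
clock: 3.95
tool_pos: [0.5026, -0.3024, 0.0257]
eef_rot: [0.987, -0.159, 0.002, -0.001]
contact_force: [-0.5, 0.4, -0.4]
opening: 0.567
now [ 0.5026 -0.3024  0.0257] yaw -108.35 tiltz [ 0.003  0.001 -1.   ] F [-0.5  0.4 -0.4] q7 -0.77 op 0.567 t 3.95
1 rows
[-3.3,4.9,21.7,-0.1,-0.2,-0.2]
```

```bash
python3 -m creep '[-3.3,4,16,0,0,0, 0,0,5,0,0,0, 0,0,0,0,0,0]' && python3 plan.py 0.498 -0.306 0.004 -108.2; python3 - <<'E'
from h import *
s=snap('side','s2')
cv2.imwrite('pics/s2z.png',cv2.resize(s['color'][100:240,240:420,::-1],None,fx=4,fy=4,interpolation=cv2.INTER_CUBIC))
E
```

```text
clock: 4.2
tool_pos: [0.5006, -0.3059, 0.0085]
eef_rot: [0.987, -0.159, 0.004, -0.0]
contact_force: [0.5, -0.0, -0.2]
opening: 0.57
now [ 0.5006 -0.3059  0.0085] yaw -108.25 tiltz [ 0.007 -0.001 -1.   ] F [ 0.5 -0.  -0.2] q7 -0.75 op 0.57 t 4.2
1 rows
[-2.5,0.9,4.5,-0.1,-0.4,-0.1]
```

View pics/s2z.png

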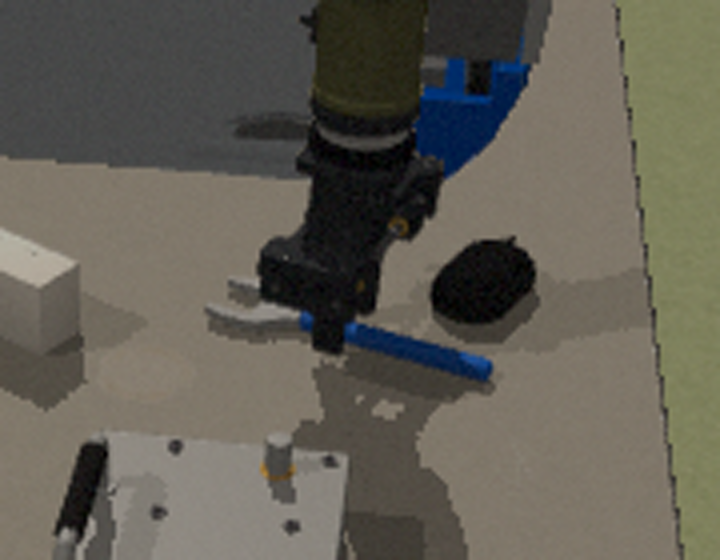

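```bash
python3 -m creep '[-5,1,5,0,0,0, 0,0,1,0,0,0]' && python3 -m creep '[0,0,0,0,0,0, 0,0,0,0,0,0, 0,0,0,0,0,0, 0,0,0,0,0,0]' 0 40  && python3 -m creep '[0,0,0,0,0,0, 0,0,0,0,0,0]' && python3 plan.py 0.498 -0.306 0.06 -108.2
```

```text
clock: 4.42
tool_pos: [0.4969, -0.3069, 0.0057]
eef_rot: [0.987, -0.159, 0.006, 0.001]
contact_force: [-1.3, 0.4, -0.3]
opening: 0.564
clock: 4.75
tool_pos: [0.4978, -0.3077, 0.008]
eef_rot: [0.987, -0.159, 0.007, 0.002]
contact_force: [-0.1, 0.2, -0.3]
opening: 0.291
clock: 4.92
tool_pos: [0.4981, -0.3077, 0.0082]
eef_rot: [0.987, -0.159, 0.008, 0.002]
contact_force: [-0.7, 0.4, -0.3]
opening: 0.173
now [ 0.4981 -0.3077  0.0082] yaw -108.26 tiltz [ 0.014 -0.006 -1.   ] F [-0.7  0.4 -0.3] q7 -0.74 op 0.173 t 4.9167
2 rows
[0,-1,-26,0.1,-0.9,0, 0,-1,-26,0,0,-0.1]
```

```bash
python3 -m creep '[0,0,1,0,-0.9,0, 0,0,4,0,0,0, 0,0,3,0,0,0]' 35 && python3 -m creep '[0,0,1,0,0,0, 0,0,1,0,0,0, 0,0,1,0,0,0, 0,0,1,0,0,0]' 0 45  && python3 -m creep '[0,0,0,0,0,0, 0,0,0,0,0,0]' && python3 plan.py 0.498 -0.306 0.06 -108.2
```

```text
clock: 5.17
tool_pos: [0.4985, -0.308, 0.0004]
eef_rot: [0.987, -0.159, 0.0, 0.001]
contact_force: [-4.6, -0.5, 41.8]
opening: 0.376
clock: 5.5
tool_pos: [0.4996, -0.3085, 0.0005]
eef_rot: [0.987, -0.159, 0.003, 0.0]
contact_force: [-1.1, 2.3, 11.3]
opening: 0.176
clock: 5.67
tool_pos: [0.4993, -0.3084, 0.0006]
eef_rot: [0.987, -0.159, 0.003, 0.0]
contact_force: [0.8, 0.1, 1.0]
opening: 0.181
now [ 0.4993 -0.3084  0.0006] yaw -108.3 tiltz [ 0.006 -0.002 -1.   ] F [0.8 0.1 1. ] q7 -0.74 op 0.181 t 5.6667
2 rows
[-1,-1,-30,0,-0.4,0, -1,-1,-29,0,0,-0.1]
```

```bash
python3 -m creep '[0,0,-15,0,0,0, 0,0,-30,0,0,0, 0,0,-35,0,0,0, 0,0,-35,0,0,0, 0,0,-30,0,0,0]' && python3 -m creep '[0,0,0,0,0,0]' && python3 plan.py 0.498 -0.306 0.06 -108.2; python3 - <<'E'
from h import *
import pickle
s=snap('side','s3');pickle.dump(s,open('s3.pkl','wb'))
cv2.imwrite('pics/s3z.png',cv2.resize(s['color'][60:220,240:420,::-1],None,fx=4,fy=3.6,interpolation=cv2.INTER_CUBIC))
s=snap('top','t3')
cv2.imwrite('pics/t3z.png',cv2.resize(s['color'][130:290,300:460,::-1],None,fx=3.6,fy=3.6,interpolation=cv2.INTER_CUBIC))
E
```

```text
clock: 6.08
tool_pos: [0.4928, -0.304, 0.1403]
eef_rot: [0.987, -0.159, -0.006, -0.004]
contact_force: [0.9, -1.3, -1.7]
opening: 0.179
clock: 6.17
tool_pos: [0.4949, -0.3062, 0.1449]
eef_rot: [0.987, -0.16, -0.003, -0.002]
contact_force: [0.6, -0.6, -1.3]
opening: 0.176
now [ 0.4949 -0.3062  0.1449] yaw -108.37 tiltz [-0.004  0.006 -1.   ] F [ 0.6 -0.6 -1.3] q7 -0.85 op 0.176 t 6.1667
3 rows
[1,0,28,-0.2,0.3,-0.1, 1,-1,29,0,0,0, 1,0,28,0,0,-0.1]
```

View pics/s3z.png

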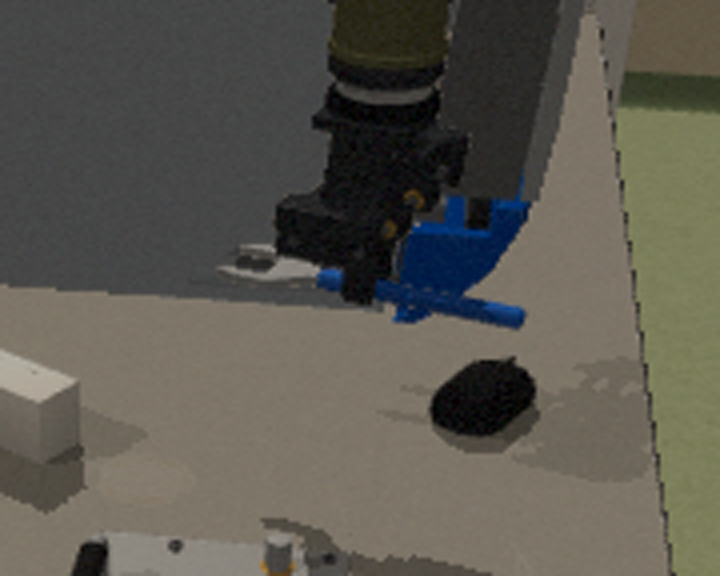

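View pics/t3z.png

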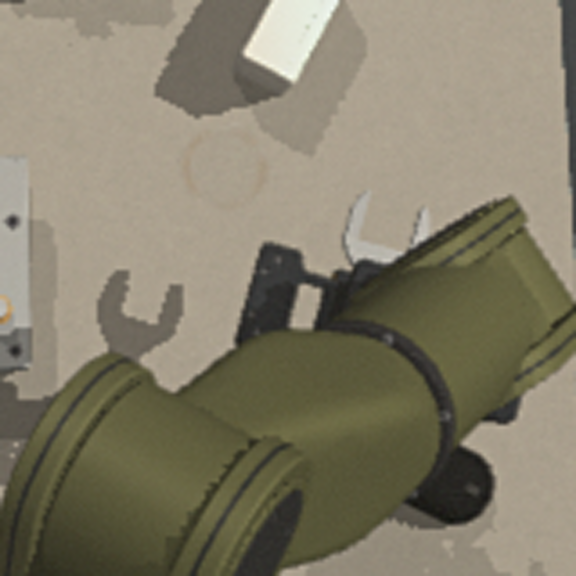

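```bash
python3 - <<'E'
from h import *
import pickle
np.set_printoptions(precision=4,suppress=True)
s=pickle.load(open('s3.pkl','rb'))
Z=lambda u,v:(240+u/4,60+v/3.6)
p=np.array([.4949,-.3062]); a=np.radians(-108.3+90); d=np.array([np.cos(a),np.sin(a)]);n=np.array([-d[1],d[0]])
for nm,q,z in [('front',Z(318,279),.152),('end',Z(524,317),.152),('tipnear',Z(219,268),.152),('tipfar',Z(237,250),.154)]:
    w=atz(s,q,z)[:2]-p; print(nm,w@d,w@n)
t=dict(s); 
E
python3 - <<'E'
from h import *
import pickle
s=pickle.load(open('t1.pkl','rb'))
p=np.array([.4949,-.3062]); a=np.radians(-108.3+90); d=np.array([np.cos(a),np.sin(a)]);n=np.array([-d[1],d[0]])
for nm,q in [('tipL',(364,193)),('tipR',(426,208)),('throat',(388,248))]:
    w=atz(s,(300+q[0]/3.6,130+q[1]/3.6),.154)[:2]-p; print(nm,w@d,w@n)
E
```

```text
front 0.033427512325107045 0.004051586541513832
end -0.11364720623612494 -0.005409933392770364
tipnear 0.10258937286234542 0.019909749016871942
tipfar 0.10250264110331274 -0.010310015753413908
tipL 0.09897113111573452 0.021956006695109397
tipR 0.10123583426853923 -0.022435822772100232
throat 0.06645508342203187 -0.004512077319800932
```

```bash
python3 plan.py 0.557 -0.045 0.145 4 ccw
```

```text
now [ 0.4932 -0.3039  0.1407] yaw -108.32 tiltz [-0.01  0.01 -1.  ] F [-0.7  0.3 -1.9] q7 -0.85 op 0.174 t 6.2667
17 rows
[-1,-16,0,-0.4,0.7,-6.6, 0,-15,0,0,0,-6.6, 3,-16,-1,0,0,-6.6, 4,-15,0,0,0,-6.6, 6,-15,0,0,0,-6.6]
[7,-13,0,0,0,-6.6, 9,-13,-1,0,0,-6.6, 11,-12,0,0,0,-6.7, 11,-10,0,0,0,-6.6, 13,-9,0,0,0,-6.6]
[14,-8,-1,0,0,-6.6, 15,-5,0,0,0,-6.6, 15,-5,0,0,0,-6.6, 15,-2,0,0,0,-6.6, 16,0,-1,0,0,-6.6]
[16,1,0,0,0,-6.6, 15,3,0,0,0,-6.6]
```

```bash
python3 -m creep '[-1,-16,-1,-0.4,0.7,-6.6, 0,-15,-1,0,0,-6.6, 3,-16,-1,0,0,-6.6, 4,-15,0,0,0,-6.6, 6,-15,0,0,0,-6.6]' && python3 -m creep '[7,-13,0,0,0,-6.6, 9,-13,-1,0,0,-6.6, 11,-12,0,0,0,-6.7, 11,-10,0,0,0,-6.6, 13,-9,0,0,0,-6.6]' && python3 plan.py 0.557 -0.045 0.145 4 ccw
```

```text
clock: 6.68
tool_pos: [0.5058, -0.2254, 0.1343]
eef_rot: [0.991, 0.136, -0.007, -0.003]
contact_force: [0.2, 0.1, -2.2]
opening: 0.174
clock: 7.1
tool_pos: [0.5161, -0.1412, 0.1246]
eef_rot: [0.904, 0.427, -0.011, -0.013]
contact_force: [0.5, -0.4, -1.5]
opening: 0.178
now [ 0.5161 -0.1412  0.1246] yaw -39.4 tiltz [-0.031  0.013 -0.999] F [ 0.5 -0.4 -1.5] q7 -0.25 op 0.178 t 7.1
7 rows
[14,-4,-3,-1.9,0.5,-6.2, 15,-3,-3,0,0,-6.2, 15,-1,-3,0,0,-6.2, 15,1,-3,0,0,-6.2, 15,2,-3,0,0,-6.2]
[14,4,-2,0,0,-6.2, 14,5,-3,0,0,-6.2]
```

```bash
python3 -m creep '[14,-4,-6,-1.9,0.5,-6.2, 15,-3,-4,0,0,-6.2, 15,-1,-3,0,0,-6.2, 15,1,-3,0,0,-6.2, 15,2,-3,0,0,-6.2]' && python3 plan.py 0.557 -0.045 0.14 4
```

```text
clock: 7.52
tool_pos: [0.5376, -0.0639, 0.1328]
eef_rot: [0.747, 0.665, -0.004, -0.01]
contact_force: [0.7, -0.0, -2.1]
opening: 0.172
now [ 0.5376 -0.0639  0.1328] yaw -6.6 tiltz [-0.019  0.009 -1.   ] F [ 0.7 -0.  -2.1] q7 0.0 op 0.172 t 7.5167
2 rows
[10.5,8.5,-3.7,-1.1,-0.5,-5.3, 9.7,9.4,-3.6,0,0,-5.3]
```

```bash
python3 -m creep '[9,9,0,-1.1,-0.5,-5.3, 8,9,0,0,0,-5, 0,0,0,0,0,0]' && python3 plan.py 0.556 -0.03 0.067 4; python3 - <<'E'
from h import *
import pickle
s=snap('side','s4');pickle.dump(s,open('s4.pkl','wb'))
cv2.imwrite('pics/s4z.png',cv2.resize(s['color'][150:310,230:380,::-1],None,fx=4,fy=3.7,interpolation=cv2.INTER_CUBIC))
s=snap('top','t4');pickle.dump(s,open('t4.pkl','wb'))
cv2.imwrite('pics/t4z.png',cv2.resize(s['color'][150:270,200:350,::-1],None,fx=4.5,fy=4.5,interpolation=cv2.INTER_CUBIC))
E
```

```text
clock: 7.77
tool_pos: [0.5548, -0.0406, 0.1269]
eef_rot: [0.677, 0.736, -0.0, -0.006]
contact_force: [1.1, -0.3, -2.2]
opening: 0.176
now [ 0.5548 -0.0406  0.1269] yaw 4.84 tiltz [-0.009  0.007 -1.   ] F [ 1.1 -0.3 -2.2] q7 0.09 op 0.176 t 7.7667
2 rows
[5,1,30,-0.5,-0.4,0.4, 5,1,30,0,0,0.4]
```

View pics/s4z.png

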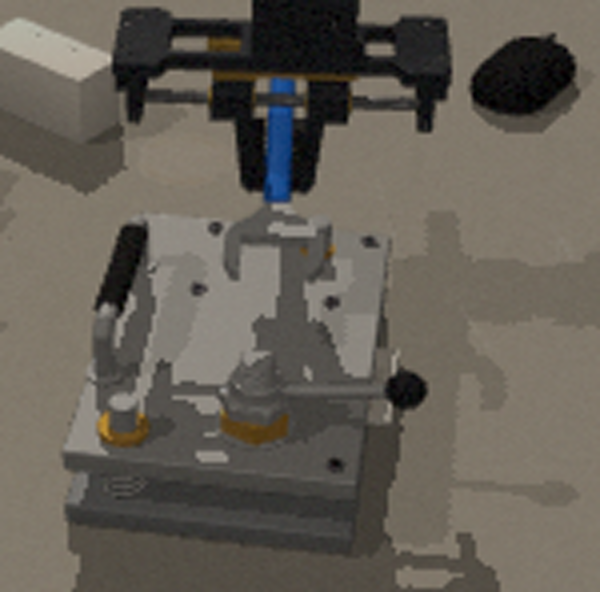

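View pics/t4z.png

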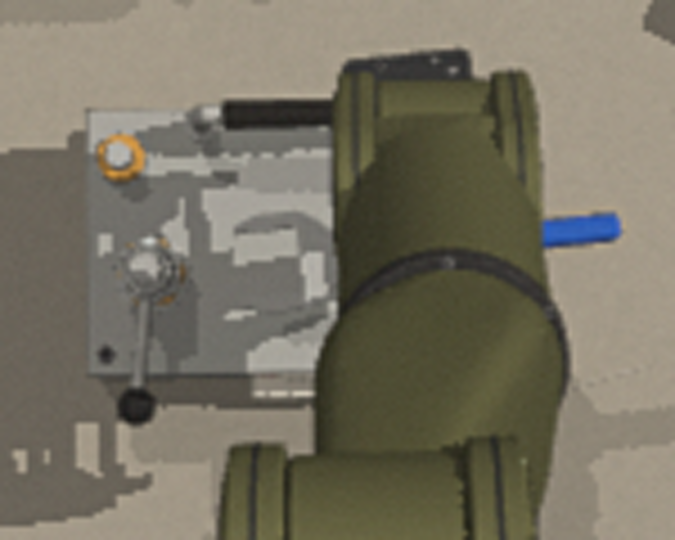

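```bash
python3 - <<'E'
from h import *
import pickle
s=pickle.load(open('s4.pkl','rb'));st=get_state()
r=R.from_quat(st['eef_rot']).as_matrix();p=np.array(st['tool_pos'])
# spanner frame: x = tool x? 
print(r[:,0],r[:,1])
for sg in (1,-1):
  for L,y in [(102,23),(102,-23),(33,8),(33,-8),(66.4,0)]:
    q=p+r[:,0]*L*.001*sg+r[:,1]*y*.001-r[:,2]*.007
    u=proj(s,q); print(sg,L,y,(u-[230,150])*[4,3.7])
for nm,q in [('stud top',(.5455,.1161,.116))]: print(nm,(proj(s,q)-[230,150])*[4,3.7])
E
```

```text
[-0.0766168   0.99704519  0.00554615] [ 0.99698843  0.07667701 -0.01160675]
1 102 23 [232.84734342 268.44005335]
1 102 -23 [316.22600088 271.53487926]
1 33 8 [264.78554402 202.02380323]
1 33 -8 [292.32958218 202.99926229]
1 66.4 0 [276.63988361 234.30337144]
-1 102 23 [249.40197704  87.21172408]
-1 102 -23 [321.50302854  89.55749534]
-1 33 8 [268.9351118  143.58981444]
-1 33 -8 [295.21604325 144.48175663]
-1 66.4 0 [283.73137445 116.4443962 ]
stud top [259.94659156 356.47750402]
```

```bash
python3 -m creep '[4,1,28,-0.4,-0.4,0.4, 4,1,22,0,0,0.4, 0,0,0,0,0,0]' && python3 plan.py 0.5557 -0.028 0.0675 4
```

```text
clock: 8.12
tool_pos: [0.5523, -0.0384, 0.0747]
eef_rot: [0.689, 0.725, -0.003, -0.001]
contact_force: [2.3, 4.5, -3.7]
opening: 0.173
now [ 0.5523 -0.0384  0.0747] yaw 2.88 tiltz [-0.004 -0.003 -1.   ] F [ 2.3  4.5 -3.7] q7 0.06 op 0.173 t 8.1167
1 rows
[10.2,3.9,7.1,-0.3,0.2,-1.1]
```

```bash
python3 -m creep '[5,4,3,0,0,-1.1, 0,0,0,0,0,0]' && python3 plan.py 0.5557 -0.028 0.0675 4
```

```text
clock: 8.28
tool_pos: [0.5542, -0.0343, 0.0707]
eef_rot: [0.683, 0.73, -0.004, -0.002]
contact_force: [0.4, 0.5, -1.9]
opening: 0.176
now [ 0.5542 -0.0343  0.0707] yaw 3.85 tiltz [-0.009 -0.004 -1.   ] F [ 0.4  0.5 -1.9] q7 0.06 op 0.176 t 8.2833
1 rows
[6.2,1.9,3.1,-0.5,0.2,-0.2]
```

```bash
python3 - <<'E'
from h import *
import pickle
s=snap('side','s5');pickle.dump(s,open('s5.pkl','wb'))
cv2.imwrite('pics/s5z.png',cv2.resize(s['color'][200:310,230:350,::-1],None,fx=6,fy=5.4,interpolation=cv2.INTER_CUBIC))
E
```

```text
(no output)
```

View pics/s5z.png

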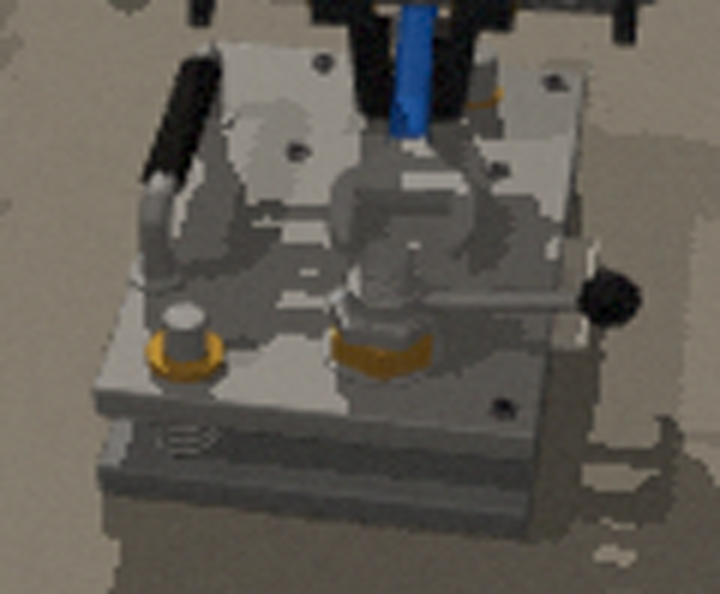

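```bash
python3 -m creep '[4,2,3,-0.4,0.2,0, 3,0,1,0,0,0, 0,0,0,0,0,0]' && python3 plan.py 0.5536 0.0 0.067 4
```

```text
clock: 8.58
tool_pos: [0.5565, -0.0299, 0.0691]
eef_rot: [0.685, 0.729, -0.0, 0.001]
contact_force: [-0.3, -0.8, -1.2]
opening: 0.179
now [ 0.5565 -0.0299  0.0691] yaw 3.57 tiltz [ 0.002 -0.002 -1.   ] F [-0.3 -0.8 -1.2] q7 0.06 op 0.179 t 8.5833
1 rows
[30,-1,2,0.1,0.1,-0.4]
```

```bash
python3 -m creep '[8,0,2,0,0,-0.4, 8,0,0.5,0,0,0, 5,0,0,0,0,0, 0,0,0,0,0,0]' && python3 plan.py 0.5531 0.007 0.067 4
```

```text
clock: 8.92
tool_pos: [0.5556, -0.0069, 0.0678]
eef_rot: [0.682, 0.731, 0.001, 0.002]
contact_force: [0.3, 0.4, -1.5]
opening: 0.172
now [ 0.5556 -0.0069  0.0678] yaw 3.98 tiltz [ 0.004 -0.002 -1.   ] F [ 0.3  0.4 -1.5] q7 0.03 op 0.172 t 8.9167
1 rows
[14,-1.5,0.7,0.2,0.1,0]
```

```bash
python3 -m creep '[4,-1.3,0.5,0,0,0, 4,0,0,0,0,0, 0,0,0,0,0,0]' && python3 plan.py 0.5528 0.012 0.067 4; python3 - <<'E'
from h import *
import pickle
s=snap('side','s6');pickle.dump(s,open('s6.pkl','wb'))
cv2.imwrite('pics/s6z.png',cv2.resize(s['color'][220:300,250:340,::-1],None,fx=8,fy=7.2,interpolation=cv2.INTER_CUBIC))
s=snap('top','t6')
cv2.imwrite('pics/t6z.png',cv2.resize(s['color'][170:250,200:320,::-1],None,fx=6,fy=6,interpolation=cv2.INTER_CUBIC))
E
```

```text
clock: 9.17
tool_pos: [0.5537, 0.0022, 0.0674]
eef_rot: [0.682, 0.731, 0.001, 0.002]
contact_force: [0.8, -0.8, -1.1]
opening: 0.178
now [0.5537 0.0022 0.0674] yaw 4.02 tiltz [ 0.004 -0.002 -1.   ] F [ 0.8 -0.8 -1.1] q7 0.02 op 0.178 t 9.1667
1 rows
[9.8,-0.2,0.4,0.2,0.1,0]
```

View pics/s6z.png

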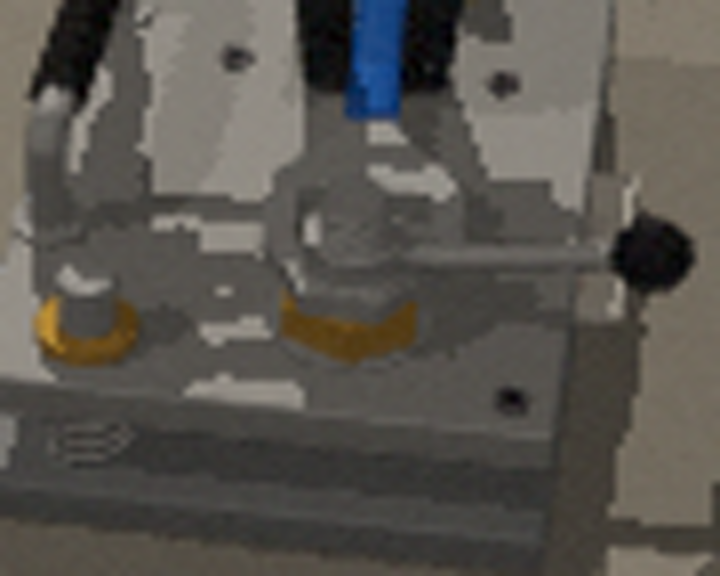

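View pics/t6z.png

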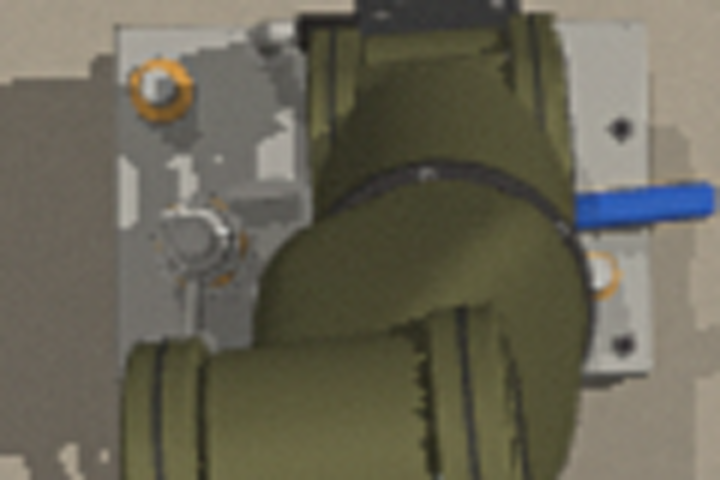

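```bash
python3 -m creep '[4,0,0,0,0,0, 4,0,0,0,0,0, 0,0,0,0,0,0]' && python3 plan.py 0.552 0.022 0.067 4
```

```text
clock: 9.52
tool_pos: [0.5537, 0.0078, 0.0675]
eef_rot: [0.683, 0.73, 0.0, 0.004]
contact_force: [1.0, 0.2, -1.6]
opening: 0.178
now [0.5537 0.0078 0.0675] yaw 3.8 tiltz [ 0.005 -0.004 -1.   ] F [ 1.   0.2 -1.6] q7 0.01 op 0.178 t 9.5167
1 rows
[14.2,-0.8,0.4,0.3,0.3,-0.2]
```

```bash
python3 -m creep '[5,-0.4,0.3,0,0,-0.2, 5,0,0,0,0,0, 0,0,0,0,0,0]' && python3 plan.py 0.552 0.022 0.067 4
```

```text
clock: 9.77
tool_pos: [0.5532, 0.0193, 0.0672]
eef_rot: [0.682, 0.731, 0.001, 0.004]
contact_force: [-0.4, 0.0, -1.3]
opening: 0.179
now [0.5532 0.0193 0.0672] yaw 4.01 tiltz [ 0.007 -0.004 -1.   ] F [-0.4  0.  -1.3] q7 -0.0 op 0.179 t 9.7667
1 rows
[2.8,-1,0.2,0.4,0.2,0]
```

```bash
python3 -m creep '[4,-0.3,0,0.3,0,0, 3,0,0,0,0,0, 0,0,0,0,0,0]' && python3 plan.py 0.5516 0.0285 0.065 4; python3 - <<'E'
from h import *
import pickle
s=snap('side','s7');pickle.dump(s,open('s7.pkl','wb'))
cv2.imwrite('pics/s7z.png',cv2.resize(s['color'][220:300,250:340,::-1],None,fx=8,fy=7.2,interpolation=cv2.INTER_CUBIC))
E
```

```text
clock: 10.02
tool_pos: [0.5527, 0.0276, 0.0673]
eef_rot: [0.682, 0.732, -0.001, 0.002]
contact_force: [0.6, -1.0, -1.0]
opening: 0.178
now [0.5527 0.0276 0.0673] yaw 4.06 tiltz [ 0.002 -0.004 -1.   ] F [ 0.6 -1.  -1. ] q7 -0.01 op 0.178 t 10.0167
1 rows
[1,-1,2.2,0.1,0.2,0.1]
```

View pics/s7z.png

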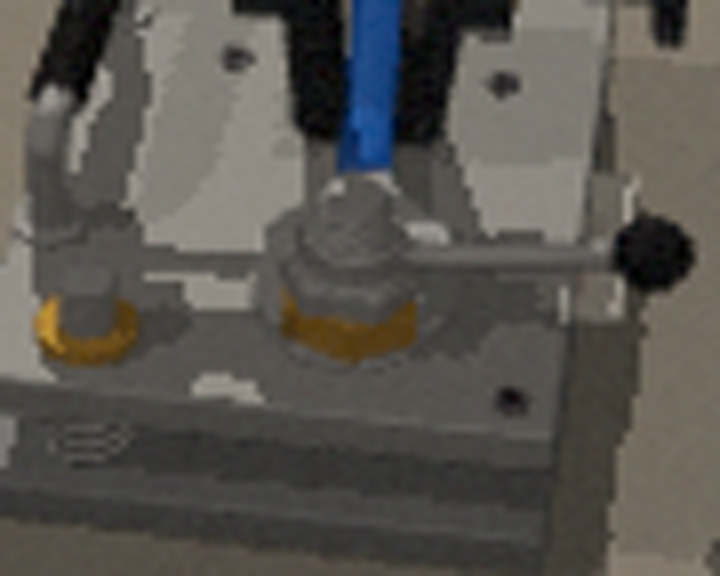

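```bash
python3 -m creep '[1.5,0,1,0,0,0, 1.5,0,1,0,0,0]' && python3 plan.py 0.5516 0.0285 0.065 4;python3 -m creep '[1,0,0.5,0,0,0, 1,0,0,0,0,0]' && python3 plan.py 0.5516 0.0285 0.065 4
```

```text
clock: 10.23
tool_pos: [0.5527, 0.0278, 0.0656]
eef_rot: [0.682, 0.731, -0.002, 0.003]
contact_force: [1.6, -4.8, 0.3]
opening: 0.178
now [0.5527 0.0278 0.0656] yaw 3.94 tiltz [ 0.002 -0.007 -1.   ] F [ 1.6 -4.8  0.3] q7 -0.02 op 0.178 t 10.2333
1 rows
[0.8,-1,0.5,0.1,0.4,-0.1]
clock: 10.4
tool_pos: [0.5524, 0.0277, 0.0651]
eef_rot: [0.683, 0.73, -0.003, 0.004]
contact_force: [0.0, -5.3, 0.9]
opening: 0.176
now [0.5524 0.0277 0.0651] yaw 3.81 tiltz [ 0.002 -0.009 -1.   ] F [ 0.  -5.3  0.9] q7 -0.02 op 0.176 t 10.4
1 rows
[0.8,-0.8,0.1,0.1,0.5,-0.2]
```

```bash
python3 -m creep '[0,0,0,0,0,0, 0,0,-1,0,0,0, 0,0,-1,0,0,0]' 36 && python3 -m creep '[0,0,-15,0,0,0, 0,0,-30,0,0,0, 0,0,-35,0,0,0, 0,0,-30,0,0,0, 0,0,0,0,0,0]' && python3 plan.py 0.46 -0.02 0.2 90 ccw; python3 - <<'E'
from h import *
import pickle
s=snap('side','s8');pickle.dump(s,open('s8.pkl','wb'))
cv2.imwrite('pics/s8z.png',cv2.resize(s['color'][200:300,240:360,::-1],None,fx=6,fy=6,interpolation=cv2.INTER_CUBIC))
E
```

```text
clock: 10.65
tool_pos: [0.5515, 0.0301, 0.0668]
eef_rot: [0.683, 0.731, -0.002, 0.002]
contact_force: [-0.2, -0.2, 0.7]
opening: 0.383
clock: 11.07
tool_pos: [0.549, 0.0357, 0.1792]
eef_rot: [0.68, 0.733, -0.003, -0.002]
contact_force: [0.4, 0.5, -0.8]
opening: 0.41
now [0.549  0.0357 0.1792] yaw 4.27 tiltz [-0.008 -0.002 -1.   ] F [ 0.4  0.5 -0.8] q7 -0.02 op 0.41 t 11.0667
13 rows
[-4,-7,-2,-0.5,0,-6.6, -3,-8,-1,0,0,-6.6, -2,-7,-2,0,0,-6.6, -1,-8,-1,0,0,-6.6, 0,-8,-2,0,0.1,-6.6]
[1,-8,-2,0,0,-6.6, 2,-8,-1,0,0,-6.6, 2,-8,-2,0,0,-6.6, 4,-7,-1,0,0,-6.6, 4,-7,-2,0,0,-6.5]
[5,-7,-2,0,0,-6.6, 6,-5,-1,0.1,0,-6.6, 6,-6,-2,0,0,-6.6]
```

View pics/s8z.png

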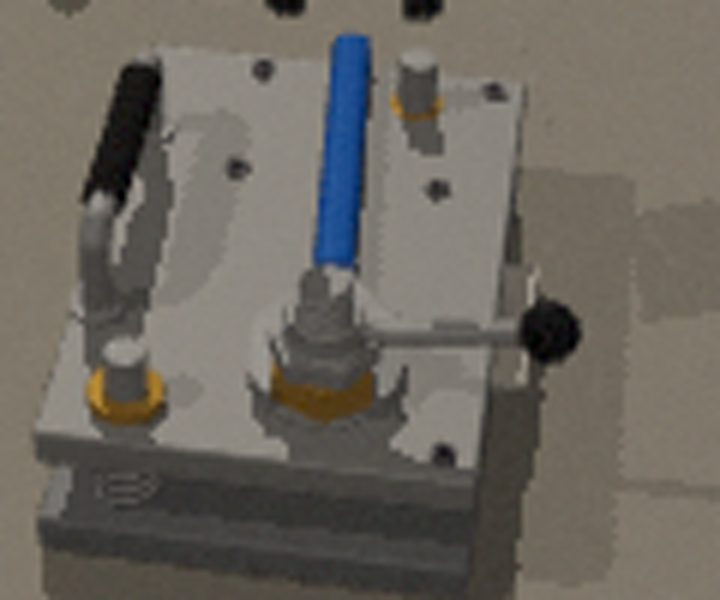

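```bash
python3 plan.py 0.466 0.1225 0.185 85.7 ccw
```

```text
now [0.5479 0.0358 0.1772] yaw 4.3 tiltz [-0.011 -0.002 -1.   ] F [-0.5  0.8  0.6] q7 -0.02 op 0.409 t 11.1167
12 rows
[8,-6,-1,-0.6,0,-6.8, 8,-6,0,0,0,-6.8, 9,-4,-1,0,0,-6.8, 9,-3,-1,0,0,-6.7, 10,-2,0,0,0,-6.8]
[10,-1,-1,0,0,-6.8, 10,0,-1,0,0,-6.8, 10,2,0,0,0,-6.8, 9,2,-1,0,0,-6.8, 10,4,0,0,0,-6.7]
[8,5,-1,0,0,-6.8, 8,6,-1,0,0,-6.8]
```

```bash
python3 -m creep '[8,-6,-2,-0.6,0,-6.8, 8,-6,-2,0,0,-6.8, 9,-4,-2,0,0,-6.8, 9,-3,-1,0,0,-6.7, 10,-2,0,0,0,-6.8]' 40 && python3 -m creep '[10,-1,-1,0,0,-6.8, 10,0,-1,0,0,-6.8, 10,2,0,0,0,-6.8, 9,2,-1,0,0,-6.8, 10,4,0,0,0,-6.7]' && python3 plan.py 0.466 0.1225 0.185 85.7
```

```text
clock: 11.53
tool_pos: [0.5108, 0.0737, 0.1813]
eef_rot: [0.426, 0.905, -0.001, -0.002]
contact_force: [-0.2, -1.3, 0.2]
opening: 0.456
clock: 11.95
tool_pos: [0.4679, 0.1126, 0.1795]
eef_rot: [0.127, 0.992, 0.0, -0.008]
contact_force: [1.3, -1.1, -0.3]
opening: 0.451
now [0.4679 0.1126 0.1795] yaw 75.39 tiltz [-0.015  0.002 -1.   ] F [ 1.3 -1.1 -0.3] q7 0.66 op 0.451 t 11.95
2 rows
[2.2,4.6,-2.7,0,-0.9,-5.2, 1.7,4.7,-2.8,-0.1,0,-5.1]
```

```bash
python3 -m creep '[2,4,-1,0,-0.9,-5.2, 2,3,0,0,0,-5, 0,0,0,0,0,0]' && python3 plan.py 0.466 0.1225 0.14 85.7; python3 - <<'E'
from h import *
import pickle
s=snap('side','s9')
cv2.imwrite('pics/s9z.png',cv2.resize(s['color'][180:300,240:380,::-1],None,fx=5,fy=5,interpolation=cv2.INTER_CUBIC))
E
```

```text
clock: 12.2
tool_pos: [0.4601, 0.1235, 0.1775]
eef_rot: [0.029, 1.0, 0.001, -0.004]
contact_force: [0.1, 0.1, -0.1]
opening: 0.457
now [0.4601 0.1235 0.1775] yaw 86.73 tiltz [-0.009  0.001 -1.   ] F [ 0.1  0.1 -0.1] q7 0.76 op 0.457 t 12.2
1 rows
[-6,-1,37,0,-0.5,1]
```

View pics/s9z.png

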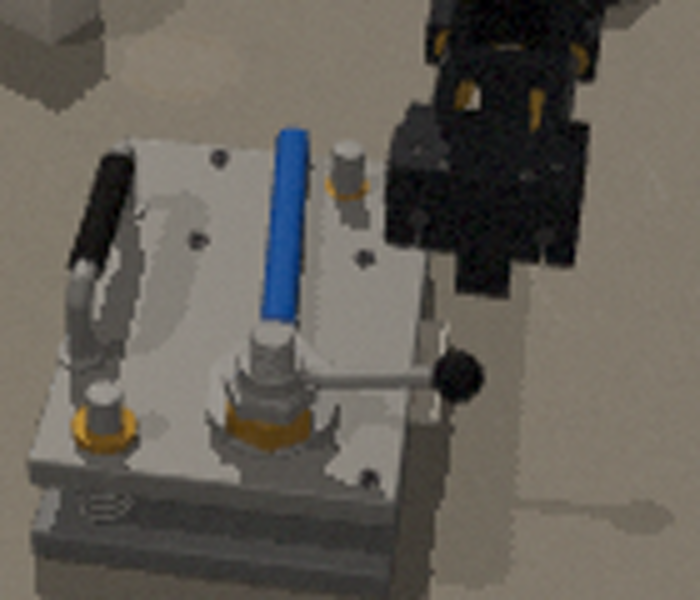

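```bash
python3 -m creep '[-6,-1,25,0,-0.5,1, 0,0,8,0,0,0, 0,0,0,0,0,0]' && python3 plan.py 0.466 0.1225 0.1 85.7
```

```text
clock: 12.5
tool_pos: [0.466, 0.1217, 0.1427]
eef_rot: [0.043, 0.999, 0.001, -0.0]
contact_force: [0.6, 0.0, 0.1]
opening: 0.453
now [0.466  0.1217 0.1427] yaw 85.07 tiltz [-0.001  0.001 -1.   ] F [0.6 0.  0.1] q7 0.71 op 0.453 t 12.5
2 rows
[0,0,21,0.1,0,-0.3, 0,1,22,0,0,-0.3]
```

```bash
python3 -m creep '[0,0,20,0,0,0, 0,1,18,0,0,-0.4, 0,0,0,0,0,0]' && python3 plan.py 0.466 0.1225 0.1 85.7;  python3 - <<'E'
from h import *
import pickle
s=snap('side','s10')
cv2.imwrite('pics/s10z.png',cv2.resize(s['color'][180:300,240:380,::-1],None,fx=5,fy=5,interpolation=cv2.INTER_CUBIC))
E
```

```text
clock: 12.75
tool_pos: [0.4665, 0.1224, 0.1043]
eef_rot: [0.042, 0.999, 0.0, -0.0]
contact_force: [1.1, 0.5, -0.1]
opening: 0.45
now [0.4665 0.1224 0.1043] yaw 85.23 tiltz [-0.001  0.001 -1.   ] F [ 1.1  0.5 -0.1] q7 0.67 op 0.45 t 12.75
1 rows
[0.5,0,4.3,0,0,-0.5]
```

View pics/s10z.png

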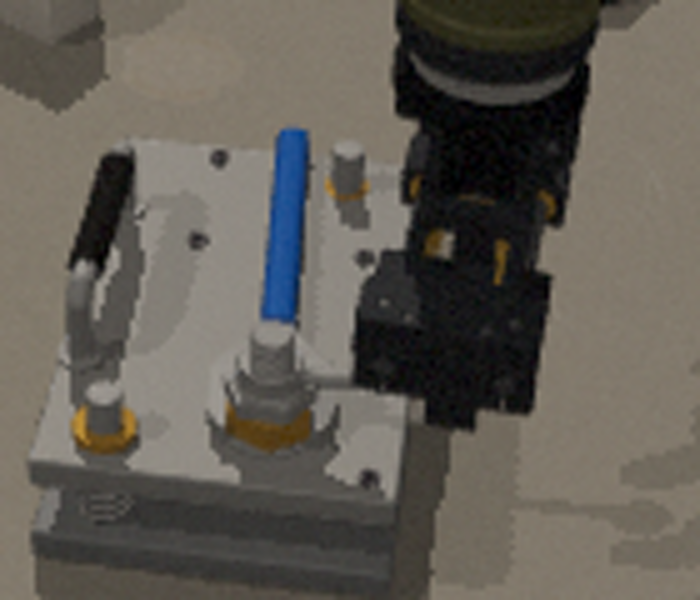

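```bash
cat > arc.py <<'E'
from h import *
from plan import yawof
st=get_state();p=np.array(st['tool_pos']);r=R.from_quat(st['eef_rot']);m=r.as_matrix()
v=p[:2]-np.array([.5455,.1161]);rad=np.hypot(*v)*1000;phi=np.degrees(np.arctan2(v[1],v[0]))
f=r.inv().apply(st['contact_force'])
print('phi %.1f rad %.1f z %.1f yawerr %.1f (needs wz %.1f) tilt %s Ftool %s op %.3f q7 %.2f t %.2f'%(phi,rad,p[2]*1000,yawof(r)-(phi-90),yawof(r)-(phi-90),np.round(m[:,2],3)[:2],np.round(f,1),st['opening'],st['q'][6],st['clock']))
E
python3 -m creep '[0.5,0,6,0,0,-0.4]' && python3 arc.py && python3 -m creep '[-0.5,6,0,0,0,5, -0.4,8,0,0,0,6, -0.4,8,0,0,0,6, -0.4,8,0,0,0,6]' && python3 arc.py
```

```text
clock: 12.88
tool_pos: [0.4672, 0.1225, 0.1004]
eef_rot: [0.039, 0.999, 0.001, 0.001]
contact_force: [0.7, 0.2, -0.5]
opening: 0.456
phi 175.3 rad 78.5 z 100.4 yawerr 0.2 (needs wz 0.2) tilt [0.002 0.001] Ftool [-0.7  0.2  0.5] op 0.456 q7 0.67 t 12.88
clock: 13.22
tool_pos: [0.4753, 0.1487, 0.1024]
eef_rot: [0.247, 0.969, -0.0, 0.0]
contact_force: [-1.4, -0.7, -0.3]
opening: 0.455
phi 155.1 rad 77.4 z 102.4 yawerr -3.7 (needs wz -3.7) tilt [ 0.001 -0.   ] Ftool [ 0.9 -1.3  0.3] op 0.455 q7 0.41 t 13.22
```

```bash
python3 -m creep '[0.5,8,1,0,0,3, 0,8,1,0,0,4, 0,8,0.5,0,0,5, 0,7,0.5,0,0,5]' && python3 arc.py
```

```text
clock: 13.55
tool_pos: [0.4921, 0.1759, 0.1028]
eef_rot: [0.396, 0.918, 0.001, 0.0]
contact_force: [-0.1, -0.4, -0.3]
opening: 0.454
phi 131.8 rad 80.1 z 102.8 yawerr 1.6 (needs wz 1.6) tilt [0.001 0.001] Ftool [-0.2 -0.3  0.3] op 0.454 q7 0.21 t 13.55
```

```bash
python3 -m creep '[-0.3,7,1.5,0,0,6, -0.3,7,1,0,0,5, -0.2,6,1,0,0,5, -0.2,5,0.5,0,0,4]' && python3 arc.py
```

```text
clock: 13.88
tool_pos: [0.514, 0.1916, 0.1025]
eef_rot: [0.557, 0.831, 0.003, -0.001]
contact_force: [-0.5, -0.1, -0.4]
opening: 0.451
phi 112.7 rad 81.8 z 102.5 yawerr -0.4 (needs wz -0.4) tilt [0.002 0.005] Ftool [ 0.1 -0.5  0.4] op 0.451 q7 -0.01 t 13.88
```

```bash
python3 - <<'E'
from h import *
s=snap('side','s11')
cv2.imwrite('pics/s11z.png',cv2.resize(s['color'][180:300,240:380,::-1],None,fx=5,fy=5,interpolation=cv2.INTER_CUBIC))
s=snap('top','t11')
cv2.imwrite('pics/t11z.png',cv2.resize(s['color'][160:280,180:330,::-1],None,fx=5,fy=5,interpolation=cv2.INTER_CUBIC))
E
```

```text
(no output)
```

View pics/s11z.png

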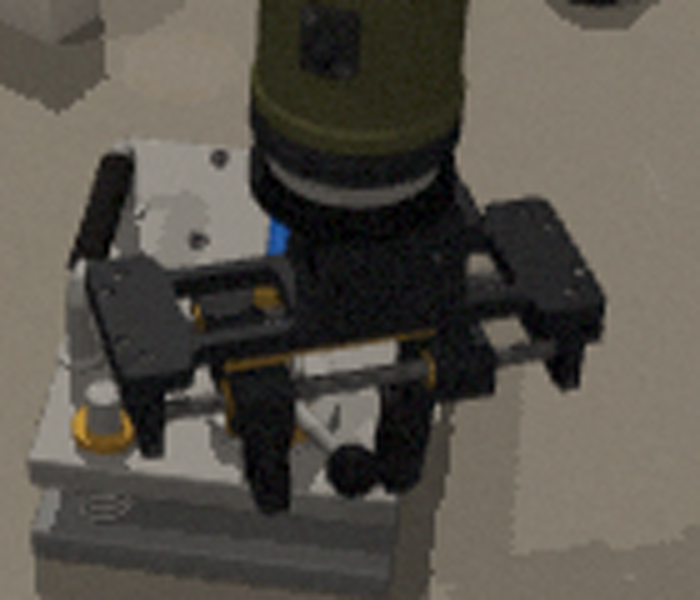

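View pics/t11z.png

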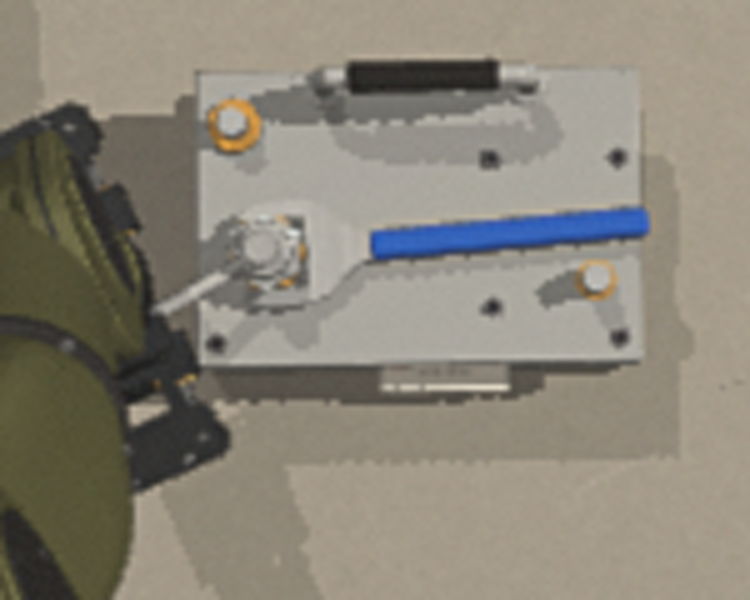

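```bash
python3 -m creep '[-0.8,5,1,0,0,4, -0.3,4,0.5,0,0,4, -0.3,4,0.5,0,0,4]' && python3 arc.py;  python3 -m creep '[-0.5,3,0.5,0,0,3, -0.2,3,0,0,0,3, 0,3,0,0,0,3]' && python3 arc.py
```

```text
clock: 14.23
tool_pos: [0.5255, 0.1942, 0.1022]
eef_rot: [0.639, 0.769, 0.003, -0.002]
contact_force: [-0.7, -1.0, -0.2]
opening: 0.456
phi 104.4 rad 80.6 z 102.2 yawerr -3.8 (needs wz -3.8) tilt [0.001 0.007] Ftool [-0.9 -0.8  0.2] op 0.456 q7 -0.14 t 14.23
clock: 14.48
tool_pos: [0.533, 0.1945, 0.103]
eef_rot: [0.698, 0.716, 0.002, -0.004]
contact_force: [0.1, -0.1, -0.4]
opening: 0.454
phi 99.1 rad 79.4 z 103.0 yawerr -7.6 (needs wz -7.6) tilt [-0.002  0.008] Ftool [-0.1  0.1  0.4] op 0.454 q7 -0.23 t 14.48
```

```bash
python3 -m creep '[0,5,1,0,-0.4,0, 0,5,1,0,0,1, 0,4,1,0,0,2]' && python3 arc.py;  python3 -m creep '[0,3,0.5,0,0,2, 0,3,0.5,0,0,2]' && python3 arc.py
```

```text
clock: 14.73
tool_pos: [0.5449, 0.1954, 0.1008]
eef_rot: [0.715, 0.699, -0.002, -0.003]
contact_force: [-0.9, 0.5, 1.6]
opening: 0.452
phi 90.4 rad 79.3 z 100.8 yawerr -1.8 (needs wz -1.8) tilt [-0.007  0.002] Ftool [ 0.5 -0.9 -1.6] op 0.452 q7 -0.26 t 14.73
clock: 14.9
tool_pos: [0.5505, 0.1953, 0.0998]
eef_rot: [0.741, 0.672, -0.002, -0.004]
contact_force: [-2.6, -0.4, 2.2]
opening: 0.455
phi 86.4 rad 79.4 z 99.8 yawerr -2.0 (needs wz -2.0) tilt [-0.009  0.003] Ftool [-0.6 -2.6 -2.1] op 0.455 q7 -0.31 t 14.90
```

```bash
python3 -m creep '[0,2,0,0,0.4,1, 0,2,0,0,0,1]' && python3 arc.py;  python3 -m creep '[0,2,0,0,0,1, 0,2,0,0,0,1]' && python3 arc.py; python3 - <<'E'
from h import *
s=snap('top','t12')
cv2.imwrite('pics/t12z.png',cv2.resize(s['color'][160:280,180:330,::-1],None,fx=5,fy=5,interpolation=cv2.INTER_CUBIC))
E
```

```text
clock: 15.07
tool_pos: [0.5538, 0.1953, 0.0994]
eef_rot: [0.754, 0.657, -0.001, -0.007]
contact_force: [-3.8, 1.2, 1.2]
opening: 0.451
phi 84.0 rad 79.6 z 99.4 yawerr -1.8 (needs wz -1.8) tilt [-0.011  0.01 ] Ftool [ 0.7 -3.9 -1.2] op 0.451 q7 -0.32 t 15.07
clock: 15.23
tool_pos: [0.5551, 0.1948, 0.0988]
eef_rot: [0.766, 0.643, -0.003, -0.009]
contact_force: [-5.0, 1.2, 3.1]
opening: 0.45
phi 83.0 rad 79.3 z 98.8 yawerr -3.0 (needs wz -3.0) tilt [-0.017  0.01 ] Ftool [ 0.3 -5.2 -3. ] op 0.450 q7 -0.35 t 15.23
```

View pics/t12z.png

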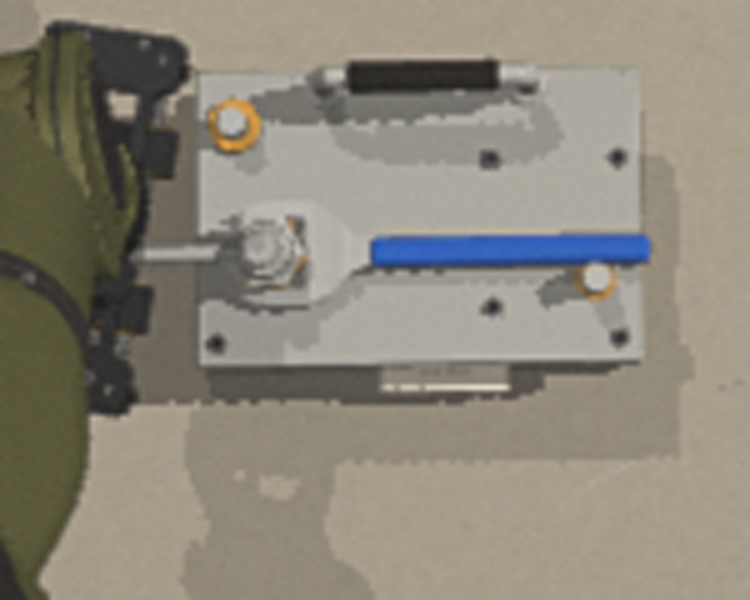

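```bash
python3 -m creep '[0,3,0,0.3,0.5,0]' && python3 arc.py;  python3 -m creep '[0,3.5,0,0,0,0]' && python3 arc.py; python3 -m creep '[0,3.5,0,0,0,0]' && python3 arc.py
```

```text
clock: 15.37
tool_pos: [0.5558, 0.1951, 0.0984]
eef_rot: [0.766, 0.643, -0.003, -0.016]
contact_force: [-6.5, 2.8, 4.3]
opening: 0.456
phi 82.6 rad 79.7 z 98.4 yawerr -2.6 (needs wz -2.6) tilt [-0.025  0.02 ] Ftool [ 1.7 -7.  -4.1] op 0.456 q7 -0.34 t 15.37
clock: 15.45
tool_pos: [0.5567, 0.1952, 0.098]
eef_rot: [0.766, 0.642, -0.005, -0.018]
contact_force: [-8.5, 2.6, 3.3]
opening: 0.457
phi 82.0 rad 79.8 z 98.0 yawerr -2.0 (needs wz -2.0) tilt [-0.031  0.021] Ftool [ 1.1 -8.9 -2.9] op 0.457 q7 -0.34 t 15.45
clock: 15.53
tool_pos: [0.557, 0.1953, 0.0975]
eef_rot: [0.766, 0.642, -0.008, -0.02]
contact_force: [-7.8, 2.6, 5.0]
opening: 0.453
phi 81.7 rad 80.0 z 97.5 yawerr -1.8 (needs wz -1.8) tilt [-0.038  0.021] Ftool [ 1.3 -8.4 -4.6] op 0.453 q7 -0.34 t 15.53
```

```bash
python3 plan.py 0.557 0.195 0.099 -10 | head -3; python3 -m creep '[0,4,-0.5,-1.5,1,0]' && python3 arc.py;  python3 -m creep '[0,4.5,-0.5,-1.5,1,0]' && python3 arc.py; python3 plan.py 0.557 0.195 0.099 -10
```

```text
now [0.557  0.1953 0.0975] yaw -10.01 tiltz [-0.038  0.021 -0.999] F [-7.8  2.6  5. ] q7 -0.34 op 0.453 t 15.5333
1 rows
[-0.3,0,-1.5,-2.4,-0.8,0]
clock: 15.62
tool_pos: [0.5582, 0.1957, 0.0973]
eef_rot: [0.766, 0.643, 0.005, -0.018]
contact_force: [-9.5, 2.1, 6.8]
opening: 0.456
phi 80.9 rad 80.6 z 97.3 yawerr -0.9 (needs wz -0.9) tilt [-0.016  0.034] Ftool [ 0.6 -9.9 -6.5] op 0.456 q7 -0.33 t 15.62
clock: 15.7
tool_pos: [0.5588, 0.196, 0.0972]
eef_rot: [0.766, 0.643, 0.018, -0.016]
contact_force: [-10.3, 1.8, 7.1]
opening: 0.455
phi 80.5 rad 81.0 z 97.2 yawerr -0.5 (needs wz -0.5) tilt [0.006 0.048] Ftool [  0.3 -10.5  -7. ] op 0.455 q7 -0.32 t 15.70
now [0.5588 0.196  0.0972] yaw -9.98 tiltz [ 0.006  0.048 -0.999] F [-10.3   1.8   7.1] q7 -0.32 op 0.455 t 15.7
1 rows
[-1.2,-1.6,-1.8,-0.1,-2.8,0]
```

```bash
python3 -m creep '[0,4.5,-1,0,-1.3,0]' && python3 arc.py;  python3 -m creep '[0,4.8,-1,0,-1,0]' && python3 arc.py; python3 -m creep '[0,4.8,-0.8,0,-0.5,0]' && python3 arc.py
```

```text
clock: 15.78
tool_pos: [0.5583, 0.1943, 0.0977]
eef_rot: [0.766, 0.642, 0.005, -0.012]
contact_force: [-9.6, -0.2, 1.1]
opening: 0.458
phi 80.7 rad 79.2 z 97.7 yawerr -0.8 (needs wz -0.8) tilt [-0.007  0.026] Ftool [-1.9 -9.4 -1. ] op 0.458 q7 -0.33 t 15.78
clock: 15.87
tool_pos: [0.5583, 0.1938, 0.0978]
eef_rot: [0.766, 0.642, -0.005, -0.009]
contact_force: [-9.3, 4.8, 1.6]
opening: 0.456
phi 80.6 rad 78.7 z 97.8 yawerr -0.7 (needs wz -0.7) tilt [-0.02   0.008] Ftool [  3.1 -10.   -1.4] op 0.456 q7 -0.35 t 15.87
clock: 15.95
tool_pos: [0.5583, 0.1938, 0.0975]
eef_rot: [0.766, 0.643, -0.013, -0.009]
contact_force: [-9.3, 3.6, 1.4]
opening: 0.458
phi 80.6 rad 78.8 z 97.5 yawerr -0.6 (needs wz -0.6) tilt [-0.032 -0.002] Ftool [ 2.  -9.8 -1.2] op 0.458 q7 -0.35 t 15.95
```

```bash
python3 -m creep '[0.3,5.5,-0.5,0,0,0]' && python3 arc.py;  python3 -m creep '[0.3,5.8,-0.5,-0.8,0,0]' && python3 arc.py; python3 -m creep '[0.3,5.8,-0.5,-0.8,0,0]' && python3 arc.py; python3 plan.py 0.557 0.195 0.099 -10
```

```text
clock: 16.03
tool_pos: [0.5586, 0.1942, 0.0967]
eef_rot: [0.765, 0.643, -0.017, -0.013]
contact_force: [-11.0, 3.0, 2.9]
opening: 0.455
phi 80.5 rad 79.2 z 96.7 yawerr -0.4 (needs wz -0.4) tilt [-0.043 -0.003] Ftool [  1.  -11.4  -2.5] op 0.455 q7 -0.35 t 16.03
clock: 16.12
tool_pos: [0.5593, 0.1945, 0.0959]
eef_rot: [0.765, 0.644, -0.017, -0.011]
contact_force: [-12.0, 2.1, 5.3]
opening: 0.454
phi 80.0 rad 79.6 z 95.9 yawerr 0.1 (needs wz 0.1) tilt [-0.04  -0.005] Ftool [ -0.  -12.4  -4.8] op 0.454 q7 -0.35 t 16.12
clock: 16.2
tool_pos: [0.5596, 0.1947, 0.0952]
eef_rot: [0.765, 0.644, -0.017, -0.009]
contact_force: [-13.3, 2.7, 7.8]
opening: 0.456
phi 79.9 rad 79.9 z 95.2 yawerr 0.3 (needs wz 0.3) tilt [-0.038 -0.008] Ftool [  0.2 -13.9  -7.4] op 0.456 q7 -0.36 t 16.20
now [0.5596 0.1947 0.0952] yaw -9.82 tiltz [-0.038 -0.008 -0.999] F [-13.3   2.7   7.8] q7 -0.36 op 0.456 t 16.2
1 rows
[-0.2,-2.7,-3.7,-2.1,0.8,0.2]
```

```bash
python3 -m creep '[0,4,-2,-0.7,0.3,0]' && python3 arc.py;  python3 -m creep '[0,4.5,-1,-0.5,0,0]' && python3 arc.py; python3 -m creep '[0,4.5,-1,-0.5,0,0]' && python3 arc.py; python3 -m creep '[0,4.5,-1,0,0,0]' && python3 arc.py
```

```text
clock: 16.28
tool_pos: [0.5589, 0.1946, 0.0961]
eef_rot: [0.764, 0.644, -0.015, -0.009]
contact_force: [-6.6, 0.7, 5.4]
opening: 0.453
phi 80.3 rad 79.6 z 96.1 yawerr -0.0 (needs wz -0.0) tilt [-0.035 -0.006] Ftool [-0.5 -6.8 -5.2] op 0.453 q7 -0.35 t 16.28
clock: 16.37
tool_pos: [0.5591, 0.1944, 0.0964]
eef_rot: [0.764, 0.645, -0.016, -0.008]
contact_force: [-9.4, 2.2, 4.3]
opening: 0.453
phi 80.1 rad 79.5 z 96.4 yawerr 0.1 (needs wz 0.1) tilt [-0.035 -0.007] Ftool [ 0.5 -9.8 -4. ] op 0.453 q7 -0.35 t 16.37
clock: 16.45
tool_pos: [0.5592, 0.1944, 0.0965]
eef_rot: [0.764, 0.645, -0.016, -0.008]
contact_force: [-8.9, 2.7, 4.5]
opening: 0.453
phi 80.1 rad 79.5 z 96.5 yawerr 0.2 (needs wz 0.2) tilt [-0.035 -0.009] Ftool [ 1.1 -9.3 -4.2] op 0.453 q7 -0.35 t 16.45
clock: 16.53
tool_pos: [0.559, 0.1943, 0.0967]
eef_rot: [0.764, 0.645, -0.02, -0.011]
contact_force: [-9.1, 2.1, 2.4]
opening: 0.452
phi 80.2 rad 79.4 z 96.7 yawerr 0.2 (needs wz 0.2) tilt [-0.044 -0.009] Ftool [ 0.5 -9.5 -2. ] op 0.452 q7 -0.35 t 16.53
```

```bash
for i in 1; do :; done; python3 -m creep '[0,5.2,-1,-0.6,0,0, 0,5.2,-1,-0.3,0,0]' && python3 arc.py;  python3 -m creep '[0,5.2,-1.2,-0.3,0,0, 0,5.2,-1.2,0,0,0]' && python3 arc.py; python3 -m creep '[0,5.2,-1.2,-0.3,0,0, 0,5.2,-1.2,0,0,0]' && python3 arc.py
```

```text
clock: 16.7
tool_pos: [0.5595, 0.1944, 0.0964]
eef_rot: [0.763, 0.646, -0.023, -0.011]
contact_force: [-9.9, 1.8, 3.6]
opening: 0.454
phi 79.9 rad 79.5 z 96.4 yawerr 0.5 (needs wz 0.5) tilt [-0.049 -0.012] Ftool [  0.1 -10.2  -3.2] op 0.454 q7 -0.35 t 16.70
clock: 16.87
tool_pos: [0.5593, 0.1943, 0.0964]
eef_rot: [0.762, 0.646, -0.03, -0.016]
contact_force: [-9.4, 1.4, 2.9]
opening: 0.453
phi 80.0 rad 79.4 z 96.4 yawerr 0.5 (needs wz 0.5) tilt [-0.066 -0.013] Ftool [-0.2 -9.7 -2.3] op 0.453 q7 -0.35 t 16.87
clock: 17.03
tool_pos: [0.5591, 0.1943, 0.0961]
eef_rot: [0.762, 0.647, -0.037, -0.021]
contact_force: [-9.9, 1.6, 2.8]
opening: 0.454
phi 80.1 rad 79.4 z 96.1 yawerr 0.5 (needs wz 0.5) tilt [-0.083 -0.015] Ftool [ -0.1 -10.2  -2. ] op 0.454 q7 -0.35 t 17.03
```

```bash
python3 -m creep '[0,5.2,-1,-1.5,0.3,0, 0,5.2,-1,-1.5,0,0]' && python3 arc.py;  python3 -m creep '[0,5.2,-1.2,-1.5,0,0, 0,5.2,-1.2,-1.5,0,0]' && python3 arc.py
```

```text
clock: 17.2
tool_pos: [0.56, 0.1948, 0.0954]
eef_rot: [0.762, 0.647, -0.025, -0.01]
contact_force: [-11.1, 2.2, 6.6]
opening: 0.457
phi 79.5 rad 80.0 z 95.4 yawerr 1.1 (needs wz 1.1) tilt [-0.051 -0.017] Ftool [  0.3 -11.6  -6.1] op 0.457 q7 -0.36 t 17.20
clock: 17.37
tool_pos: [0.5603, 0.1948, 0.0959]
eef_rot: [0.761, 0.648, -0.016, 0.003]
contact_force: [-10.5, 3.1, 6.3]
opening: 0.45
phi 79.3 rad 80.1 z 95.9 yawerr 1.5 (needs wz 1.5) tilt [-0.019 -0.026] Ftool [  1.2 -11.   -6.2] op 0.450 q7 -0.36 t 17.37
```

```bash
python3 -m creep '[0,-4,0,-0.8,1,0, 0,-4,0,0,0.5,0, 0,0,0,0,0,0]' && python3 arc.py; python3 plan.py 0.552 0.195 0.17 -10
```

```text
clock: 17.62
tool_pos: [0.5517, 0.1961, 0.0959]
eef_rot: [0.761, 0.648, -0.001, 0.001]
contact_force: [-0.2, 0.5, -0.8]
opening: 0.455
phi 85.6 rad 80.3 z 95.9 yawerr -4.8 (needs wz -4.8) tilt [ 0.    -0.002] Ftool [ 0.5 -0.2  0.8] op 0.455 q7 -0.35 t 17.62
now [0.5517 0.1961 0.0959] yaw -9.19 tiltz [ 0.    -0.002 -1.   ] F [-0.2  0.5 -0.8] q7 -0.35 op 0.455 t 17.6167
2 rows
[-1,0,-37,0,0.1,0.4, 0,1,-37,0,0,0.4]
```

```bash
python3 -m creep '[0,0,-15,0,0,0, 0,0,-30,0,0,0, 0,0,-35,0,0,0, 0,0,-15,0,0,0, 0,0,0,0,0,0]' && python3 arc.py; python3 - <<'E'
from h import *
import pickle
s=snap('side','s13');pickle.dump(s,open('s13.pkl','wb'))
cv2.imwrite('pics/s13z.png',cv2.resize(s['color'][180:300,240:380,::-1],None,fx=5,fy=5,interpolation=cv2.INTER_CUBIC))
s=snap('top','t13');pickle.dump(s,open('t13.pkl','wb'))
cv2.imwrite('pics/t13z.png',cv2.resize(s['color'][160:280,180:330,::-1],None,fx=5,fy=5,interpolation=cv2.INTER_CUBIC))
E
```

```text
clock: 18.03
tool_pos: [0.5587, 0.1937, 0.1944]
eef_rot: [0.764, 0.646, 0.002, 0.005]
contact_force: [-0.3, 0.4, 0.3]
opening: 0.452
phi 80.4 rad 78.7 z 194.4 yawerr 0.1 (needs wz 0.1) tilt [ 0.009 -0.004] Ftool [ 0.4 -0.3 -0.3] op 0.452 q7 -0.38 t 18.03
```

View pics/s13z.png

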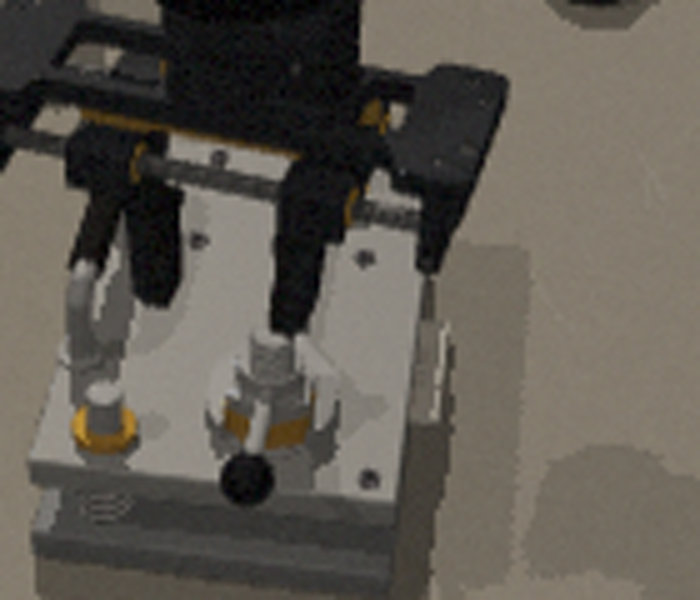

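View pics/t13z.png

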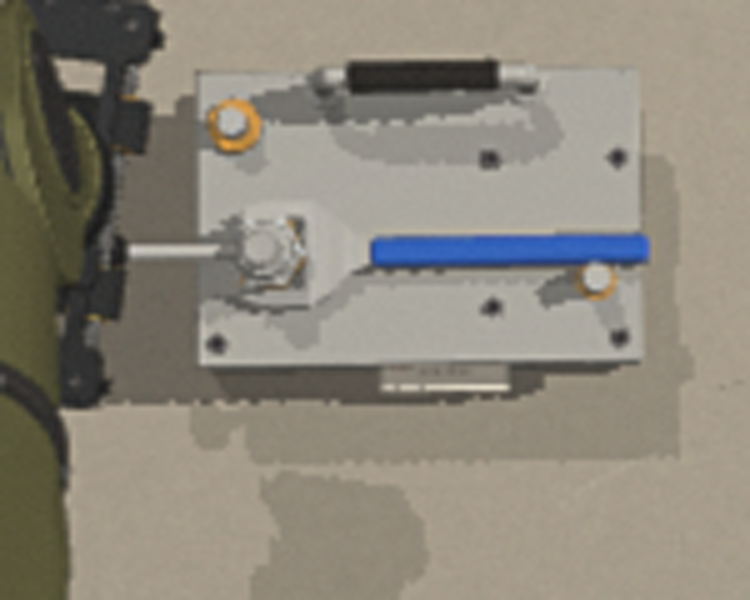

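```bash
python3 - <<'E'
from h import *
import pickle
t=pickle.load(open('t13.pkl','rb'))
f=lambda u,v:(180+u/5,160+v/5)
a=atz(t,f(372,251),.078);b=atz(t,f(648,248),.078); d=(a-b)[:2]; print(a,b,np.linalg.norm(d),np.degrees(np.arctan2(d[1],d[0])))
d/=np.linalg.norm(d); print('grip',a[:2]-.035*d, b[:2]+.115*d)
s=np.array([.5455,.1161]); print('from stud', s-.09*d)
# pillar tangent geometry
p=np.array([.5274,-.0586]); v=s-p; L=np.hypot(*v); print(np.degrees(np.arctan2(v[1],v[0]))-np.degrees(np.arcsin(.016/L)))
E
python3 plan.py 0.546 0.03 0.19 0
```

```text
[0.54489737 0.05950055 0.078     ] [ 0.54244023 -0.08711657  0.078     ] 0.14663770758476305 89.03987570296407
grip [0.5443109  0.02450546] [0.54436724 0.02786728]
from stud [0.54399191 0.02611264]
78.85813317270559
now [0.5569 0.1933 0.1916] yaw -9.56 tiltz [ 0.005 -0.006 -1.   ] F [-0.  -0.4  0.1] q7 -0.38 op 0.456 t 18.1333
5 rows
[-33,3,1,0.3,0.3,-1.9, -32,2,0,0,0,-1.9, -33,2,0,0,0,-1.9, -33,0,0,0,0,-1.9, -32,-1,1,0,0,-2]
```

```bash
python3 -m creep '[-33,3,0,0.3,0.3,-1.9, -32,2,0,0,0,-1.9, -33,2,0,0,0,-1.9, -33,0,0,0,0,-1.9, -28,-1,0,0,0,-1]' && python3 plan.py 0.5443 0.027 0.19 -0.8
```

```text
clock: 18.55
tool_pos: [0.5462, 0.0397, 0.1829]
eef_rot: [0.704, 0.71, -0.001, -0.004]
contact_force: [-0.2, -0.3, 0.4]
opening: 0.456
now [0.5462 0.0397 0.1829] yaw 0.44 tiltz [-0.007  0.005 -1.   ] F [-0.2 -0.3  0.4] q7 -0.01 op 0.456 t 18.55
1 rows
[-12.7,-2,-7.1,-0.4,-0.3,1.2]
```

```bash
python3 -m creep '[-8,-2,20,-0.4,-0.3,1.2, -2,0,30,0,0,0, 0,0,20,0,0,0, 0,0,0,0,0,0]' && python3 plan.py 0.5443 0.027 0.066 -0.8
```

```text
clock: 18.88
tool_pos: [0.5425, 0.016, 0.1062]
eef_rot: [0.718, 0.696, -0.004, 0.002]
contact_force: [-0.2, -0.9, -0.7]
opening: 0.461
now [0.5425 0.016  0.1062] yaw -1.75 tiltz [-0.003 -0.008 -1.   ] F [-0.2 -0.9 -0.7] q7 0.0 op 0.461 t 18.8833
2 rows
[6,1,20,-0.2,0.4,-0.5, 5,1,20,0,0,-0.4]
```

```bash
python3 -m creep '[6,1,18,-0.2,0.4,-0.5, 4,1,12,0,0,-0.3, 0,0,0,0,0,0]' && python3 plan.py 0.5443 0.027 0.0665 -0.8
```

```text
clock: 19.13
tool_pos: [0.5435, 0.0252, 0.0724]
eef_rot: [0.713, 0.701, -0.002, -0.001]
contact_force: [-0.7, 0.8, 0.2]
opening: 0.456
now [0.5435 0.0252 0.0724] yaw -1.01 tiltz [-0.005 -0.001 -1.   ] F [-0.7  0.8  0.2] q7 0.01 op 0.456 t 19.1333
1 rows
[1.8,0.8,5.9,-0.3,0.1,-0.2]
```

```bash
python3 -m creep '[1.5,0.8,4,-0.3,0,0, 0,0,2,0,0,0, 0,0,0.4,0,0,0]' && python3 plan.py 0.5443 0.027 0.0665 -0.8; python3 - <<'E'
from h import *
s=snap('side','s14')
cv2.imwrite('pics/s14z.png',cv2.resize(s['color'][180:300,240:380,::-1],None,fx=5,fy=5,interpolation=cv2.INTER_CUBIC))
E
```

```text
clock: 19.38
tool_pos: [0.545, 0.0276, 0.0662]
eef_rot: [0.713, 0.701, -0.0, 0.001]
contact_force: [-0.1, 0.1, -0.1]
opening: 0.457
now [0.545  0.0276 0.0662] yaw -0.94 tiltz [ 0.002 -0.002 -1.   ] F [-0.1  0.1 -0.1] q7 0.01 op 0.457 t 19.3833
1 rows
[-0.6,-0.7,-0.3,0.1,0.1,-0.1]
```

View pics/s14z.png

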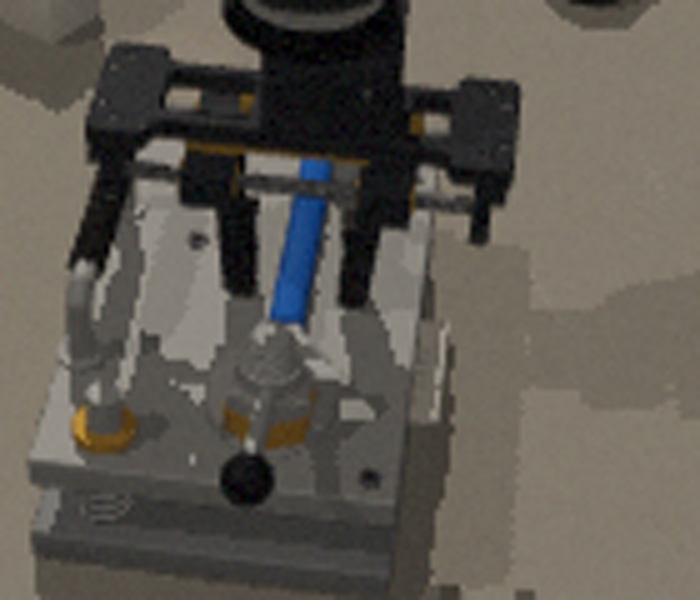

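```bash
python3 -m creep '[0,0,0.3,0,0,0, 0,0,0,0,0,0, 0,0,0,0,0,0, 0,0,0,0,0,0]' 0 30 && python3 -m creep '[0,0,0,0,0,0, 0,0,0,0,0,0]' - 40 && python3 plan.py 0.5443 -0.02 0.0665 -0.8
```

```text
clock: 19.77
tool_pos: [0.5464, 0.0278, 0.0681]
eef_rot: [0.713, 0.701, 0.002, 0.002]
contact_force: [-1.1, -0.2, -1.8]
opening: 0.177
clock: 19.93
tool_pos: [0.5464, 0.0278, 0.0683]
eef_rot: [0.713, 0.701, 0.002, 0.002]
contact_force: [-0.1, 0.2, -2.4]
opening: 0.173
now [0.5464 0.0278 0.0683] yaw -0.91 tiltz [ 0.006 -0.001 -1.   ] F [-0.1  0.2 -2.4] q7 0.01 op 0.173 t 19.9333
2 rows
[-24,-1,1,0.3,0.1,-0.1, -24,0,1,0,0,0]
```

```bash
python3 -m creep '[-5,0,0.2,0,0,0, -6,0,0.2,0,0,0]' && python3 plan.py 0.546 -0.02 0.068 -0.8; python3 -m creep '[-8,0,0.2,0,0,0, -8,0,0,0,0,0]' && python3 plan.py 0.546 -0.02 0.068 -0.8
```

```text
clock: 20.1
tool_pos: [0.5464, 0.0275, 0.0681]
eef_rot: [0.71, 0.704, 0.006, -0.002]
contact_force: [-1.6, 14.8, 3.7]
opening: 0.177
now [0.5464 0.0275 0.0681] yaw -0.43 tiltz [ 0.006  0.011 -1.   ] F [-1.6 14.8  3.7] q7 0.02 op 0.177 t 20.1
2 rows
[-24,0,0,0.3,-0.7,0.2, -23,0,0,0,0,0.2]
clock: 20.27
tool_pos: [0.5464, 0.0275, 0.0681]
eef_rot: [0.705, 0.709, 0.013, -0.009]
contact_force: [-1.0, 14.3, -0.9]
opening: 0.178
now [0.5464 0.0275 0.0681] yaw 0.28 tiltz [ 0.005  0.031 -1.   ] F [-1.  14.3 -0.9] q7 0.04 op 0.178 t 20.2667
2 rows
[-24,0,-1,0.3,-1.8,0.5, -23,0,0,0,0,0.6]
```

```bash
python3 -m creep '[0,0,0,0.3,-1.8,0.5]' && python3 plan.py 0.546 -0.02 0.068 -0.8; python3 -m creep '[0,3,0,0,0,-2, 0,3,0,0,0,-2]' && python3 plan.py 0.546 -0.02 0.068 -0.8
```

```text
clock: 20.35
tool_pos: [0.5464, 0.0254, 0.0683]
eef_rot: [0.709, 0.705, -0.0, 0.0]
contact_force: [0.2, -14.5, 0.4]
opening: 0.172
now [0.5464 0.0254 0.0683] yaw -0.38 tiltz [-0.    -0.001 -1.   ] F [  0.2 -14.5   0.4] q7 0.01 op 0.172 t 20.35
2 rows
[-23,0,0,0,0.1,0.2, -22,0,0,0,0,0.2]
clock: 20.52
tool_pos: [0.5524, 0.0281, 0.0684]
eef_rot: [0.682, 0.731, 0.0, -0.0]
contact_force: [-0.3, -2.2, -0.3]
opening: 0.174
now [0.5524 0.0281 0.0684] yaw 3.96 tiltz [-0.     0.001 -1.   ] F [-0.3 -2.2 -0.3] q7 0.06 op 0.174 t 20.5167
2 rows
[-24,-5,0,0,0,2.4, -24,-4,0,0,0,2.4]
```

```bash
python3 -m creep '[0,-2.6,0,0,0,1.8, 0,-2.6,0,0,0,1.8]' && python3 plan.py 0.546 -0.02 0.068 -0.8; python3 -m creep '[-5,0,0.2,0,0,0, -6,0,0.2,0,0,0]' && python3 plan.py 0.546 -0.02 0.068 0
```

```text
clock: 20.68
tool_pos: [0.5479, 0.0269, 0.0683]
eef_rot: [0.705, 0.709, 0.0, -0.0]
contact_force: [-1.2, 0.3, -0.8]
opening: 0.172
now [0.5479 0.0269 0.0683] yaw 0.27 tiltz [ 0.     0.001 -1.   ] F [-1.2  0.3 -0.8] q7 0.02 op 0.172 t 20.6833
2 rows
[-23,-1,0,0,0,0.5, -24,-1,0,0,0,0.6]
clock: 20.85
tool_pos: [0.5473, 0.017, 0.068]
eef_rot: [0.706, 0.708, 0.001, -0.001]
contact_force: [0.1, 2.6, 3.2]
opening: 0.179
now [0.5473 0.017  0.068 ] yaw 0.21 tiltz [ 0.     0.003 -1.   ] F [0.1 2.6 3.2] q7 0.03 op 0.179 t 20.85
1 rows
[-37,-1,0,0,-0.2,0.2]
```

```bash
python3 -m creep '[-8,0,-0.3,0,0,0, -8,0,0,0,0,0, -8,0,0,0,0,0]' && python3 plan.py 0.547 -0.03 0.068 0.2; python3 -m creep '[-8,0,0,0,0,0, -8,0,0,0,0,0, -8,0,0,0,0,0, 0,0,0,0,0,0]' && python3 plan.py 0.547 -0.03 0.068 0.2; python3 - <<'E'
from h import *
s=snap('side','s15')
cv2.imwrite('pics/s15z.png',cv2.resize(s['color'][180:300,240:380,::-1],None,fx=5,fy=5,interpolation=cv2.INTER_CUBIC))
E
```

```text
clock: 21.1
tool_pos: [0.5469, -0.0103, 0.0682]
eef_rot: [0.706, 0.708, 0.001, -0.001]
contact_force: [-0.1, -0.7, -0.4]
opening: 0.174
now [ 0.5469 -0.0103  0.0682] yaw 0.16 tiltz [-0.     0.002 -1.   ] F [-0.1 -0.7 -0.4] q7 0.07 op 0.174 t 21.1
1 rows
[-19.7,0,0.2,0,-0.1,0]
clock: 21.43
tool_pos: [0.5467, -0.0389, 0.0682]
eef_rot: [0.707, 0.707, 0.001, -0.001]
contact_force: [-0.9, 6.2, 0.3]
opening: 0.173
now [ 0.5467 -0.0389  0.0682] yaw -0.06 tiltz [-0.     0.003 -1.   ] F [-0.9  6.2  0.3] q7 0.1 op 0.173 t 21.4333
1 rows
[8.9,0.2,0.2,0,-0.2,-0.3]
```

View pics/s15z.png

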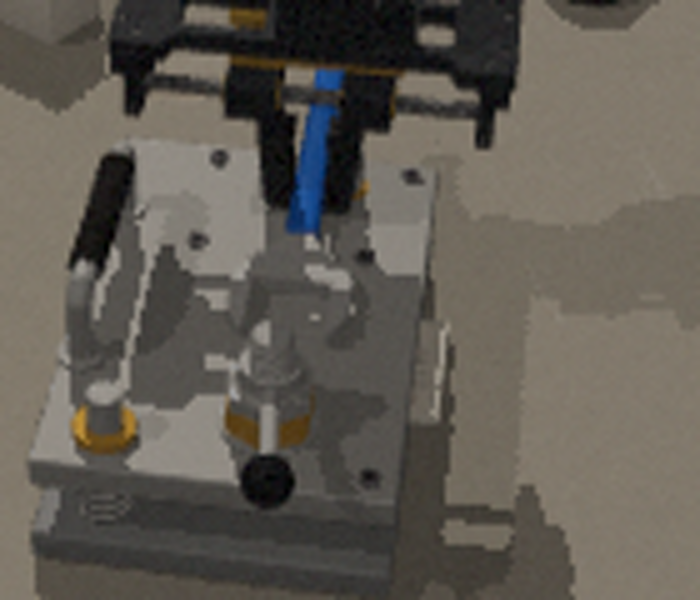

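```bash
python3 -m creep '[5,0,0,0,0,0, 0,0,-10,0,0,0, 0,0,-25,0,0,0, 0,0,-30,0,0,0, 0,0,-25,0,0,0]' && python3 plan.py 0.5 -0.28 0.15 -108.3 cw
```

```text
clock: 21.9
tool_pos: [0.544, -0.0366, 0.1574]
eef_rot: [0.708, 0.706, -0.003, -0.004]
contact_force: [0.7, 0.1, -1.9]
opening: 0.179
now [ 0.544  -0.0366  0.1574] yaw -0.11 tiltz [-0.01  0.   -1.  ] F [ 0.7  0.1 -1.9] q7 0.09 op 0.179 t 21.9
16 rows
[-15,-3,0,-0.6,0,6.8, -16,-1,1,0,0,6.7, -15,1,0,0,0,6.8, -15,3,1,0,0,6.7, -15,5,0,0,0,6.8]
[-14,6,1,0,0,6.8, -14,8,0,0,0,6.7, -12,9,1,0,0,6.8, -11,11,0,0,0,6.8, -10,12,1,0,0,6.7]
[-8,13,0,0,0,6.8, -7,14,1,0,0,6.7, -5,14,0,0,0,6.8, -3,15,1,0,0,6.8, -2,16,0,0,0,6.7]
[1,15,0,0,0,6.8]
```

```bash
python3 -m creep '[-15,-3,0,-0.6,0,6.8, -16,-1,0,0,0,6.7, -16,1,0,0,0,6.8, -16,3,0,0,0,6.7, -16,5,0,0,0,6.8]' && python3 -m creep '[-15,7,0,0,0,6.8, -14,9,0,0,0,6.7, -13,10,0,0,0,6.8, -12,12,0,0,0,6.8, -10,13,0,0,0,6.7]' && python3 plan.py 0.499 -0.304 0.14 -108.3 cw
```

```text
clock: 22.32
tool_pos: [0.5332, -0.1153, 0.1675]
eef_rot: [0.886, 0.463, 0.007, 0.003]
contact_force: [0.9, 0.5, -1.8]
opening: 0.17
clock: 22.73
tool_pos: [0.5156, -0.2022, 0.171]
eef_rot: [0.985, 0.17, 0.008, 0.001]
contact_force: [-0.0, -0.3, -0.9]
opening: 0.174
now [ 0.5156 -0.2022  0.171 ] yaw -70.4 tiltz [ 0.017  0.    -1.   ] F [-0.  -0.3 -0.9] q7 -0.48 op 0.174 t 22.7333
6 rows
[-8,15,5,0.3,-0.9,6.3, -7,16,5,0,0,6.3, -5,16,5,0,0,6.4, -3,17,6,0,0,6.3, -1,17,5,0,0,6.3]
[1,18,5,0,0,6.3]
```

```bash
python3 -m creep '[-8,15,6,0.3,-0.9,6.3, -7,16,7,0,0,6.3, -5,16,8,0,0,6.4, -3,17,8,0,0,6.3, -1,17,8,0,0,6.3]' && python3 -m creep '[1,14,20,0,0,6, 0,0,20,0,0,0, 0,0,0,0,0,0]' && python3 plan.py 0.499 -0.304 0.03 -108.3;  python3 - <<'E'
from h import *
s=snap('side','s16')
cv2.imwrite('pics/s16z.png',cv2.resize(s['color'][80:300,230:410,::-1],None,fx=3,fy=2.7,interpolation=cv2.INTER_CUBIC))
E
```

```text
clock: 23.15
tool_pos: [0.4995, -0.2915, 0.138]
eef_rot: [0.993, -0.119, 0.002, -0.0]
contact_force: [0.4, 0.2, -1.5]
opening: 0.174
clock: 23.4
tool_pos: [0.495, -0.3118, 0.0982]
eef_rot: [0.984, -0.178, 0.003, 0.002]
contact_force: [-0.1, 1.1, -1.9]
opening: 0.174
now [ 0.495  -0.3118  0.0982] yaw -110.53 tiltz [ 0.005 -0.005 -1.   ] F [-0.1  1.1 -1.9] q7 -0.78 op 0.174 t 23.4
2 rows
[0,-4,34,0.2,-0.4,-1.1, 1,-5,34,0,0,-1.1]
```

View pics/s16z.png

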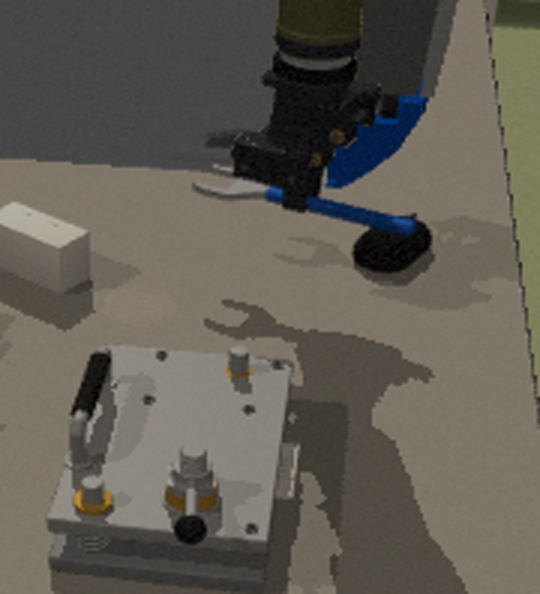

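```bash
python3 -m creep '[0,-6,30,0.2,-0.4,-1.1, 1,-5,25,0,0,-1.1, 0,0,10,0,0,0, 0,0,0,0,0,0]' && python3 plan.py 0.499 -0.304 0.004 -108.3
```

```text
clock: 23.78
tool_pos: [0.5039, -0.3045, 0.0393]
eef_rot: [0.988, -0.157, 0.005, 0.002]
contact_force: [-0.6, 0.8, -1.8]
opening: 0.172
now [ 0.5039 -0.3045  0.0393] yaw -108.08 tiltz [ 0.009 -0.005 -1.   ] F [-0.6  0.8 -1.8] q7 -0.71 op 0.172 t 23.7833
1 rows
[-5,1,35,0.1,-0.6,0.2]
```

```bash
python3 -m creep '[0,0,20,0,-0.6,0, 0,0,9,0,0,0, 0,0,0,0,0,0]' && python3 plan.py 0.499 -0.304 0.004 -108.3
```

```text
clock: 24.03
tool_pos: [0.5064, -0.3059, 0.0141]
eef_rot: [0.988, -0.157, 0.002, 0.002]
contact_force: [-1.1, 0.4, -1.3]
opening: 0.175
now [ 0.5064 -0.3059  0.0141] yaw -108.03 tiltz [ 0.004 -0.005 -1.   ] F [-1.1  0.4 -1.3] q7 -0.7 op 0.175 t 24.0333
1 rows
[-7.7,0.5,10.1,0.2,-0.3,0.3]
```

```bash
python3 -m creep '[0,0,6,0.2,-0.2,0, 0,0,2,0,0,0]' && python3 plan.py 0.499 -0.304 0.004 -108.3;  python3 -m creep '[0,0,2,0,0,0, 0,0,1.5,0,0,0]' && python3 plan.py 0.499 -0.304 0.004 -108.3
```

```text
clock: 24.2
tool_pos: [0.5075, -0.3069, 0.0083]
eef_rot: [0.988, -0.157, 0.002, 0.001]
contact_force: [-0.5, 0.0, -0.2]
opening: 0.175
now [ 0.5075 -0.3069  0.0083] yaw -108.03 tiltz [ 0.004 -0.002 -1.   ] F [-0.5  0.  -0.2] q7 -0.7 op 0.175 t 24.2
1 rows
[-9,-0.1,4.3,0,-0.2,0.3]
clock: 24.37
tool_pos: [0.5081, -0.3078, 0.0062]
eef_rot: [0.988, -0.157, 0.003, 0.001]
contact_force: [-0.7, 0.2, -1.2]
opening: 0.176
now [ 0.5081 -0.3078  0.0062] yaw -108.05 tiltz [ 0.006 -0.004 -1.   ] F [-0.7  0.2 -1.2] q7 -0.69 op 0.176 t 24.3667
1 rows
[-9.9,-0.8,2.1,0.1,-0.4,0.3]
```

```bash
python3 -m creep '[0,0,1.8,0,-0.3,0, 0,0,1,0,0,0]' && python3 plan.py 0.499 -0.304 0.004 -108.3;  python3 -m creep '[0,0,1.2,0,0,0, 0,0,1,0,0,0]' && python3 plan.py 0.499 -0.304 0.004 -108.3
```

```text
clock: 24.53
tool_pos: [0.5083, -0.3081, 0.004]
eef_rot: [0.988, -0.157, 0.001, 0.001]
contact_force: [-0.9, 2.0, 7.8]
opening: 0.174
now [ 0.5083 -0.3081  0.004 ] yaw -108.07 tiltz [ 0.001 -0.002 -1.   ] F [-0.9  2.   7.8] q7 -0.7 op 0.174 t 24.5333
1 rows
[-10.1,-1,0,0.1,-0.1,0.2]
clock: 24.7
tool_pos: [0.5083, -0.3081, 0.004]
eef_rot: [0.988, -0.157, 0.001, 0.0]
contact_force: [-2.4, 1.4, 5.6]
opening: 0.177
now [ 0.5083 -0.3081  0.004 ] yaw -108.08 tiltz [ 0.002 -0.001 -1.   ] F [-2.4  1.4  5.6] q7 -0.7 op 0.177 t 24.7
1 rows
[-10.1,-1,0,0,-0.1,0.2]
```

On the table. Release and lift.

```bash
python3 -m creep '[0,0,0,0,0,0, 0,0,0,0,0,0, 0,0,-1,0,0,0]' 40 && python3 -m creep '[0,0,-15,0,0,0, 0,0,-30,0,0,0, 0,0,-35,0,0,0, 0,0,-35,0,0,0, 0,0,-30,0,0,0]' && python3 -m creep '[-30,0,-20,0,0,0, -35,0,-10,0,0,0, -30,0,0,0,0,0, 0,0,0,0,0,0, 0,0,0,0,0,0]' && python3 - <<'E'
from h import *
s=snap('side','s17')
cv2.imwrite('pics/s17z.png',cv2.resize(s['color'][140:380,200:420,::-1],None,fx=2.7,fy=2.5,interpolation=cv2.INTER_CUBIC))
s=snap('top','t17')
cv2.imwrite('pics/t17z.png',cv2.resize(s['color'][130:290,150:430,::-1],None,fx=2.8,fy=2.8,interpolation=cv2.INTER_CUBIC))
print(get_state()['contact_force'],get_state()['clock'])
E
```

```text
clock: 24.95
tool_pos: [0.5089, -0.3087, 0.0061]
eef_rot: [0.988, -0.157, 0.002, 0.001]
contact_force: [0.5, -0.7, -1.3]
opening: 0.378
clock: 25.37
tool_pos: [0.505, -0.3059, 0.1493]
eef_rot: [0.987, -0.158, -0.005, -0.002]
contact_force: [0.3, -0.6, -0.5]
opening: 0.458
clock: 25.78
tool_pos: [0.4159, -0.2791, 0.1886]
eef_rot: [0.988, -0.157, 0.004, 0.002]
contact_force: [1.1, -0.3, -0.2]
opening: 0.459
[ 0.01775343 -0.97629367  0.56121215] 25.8833
```

View pics/s17z.png

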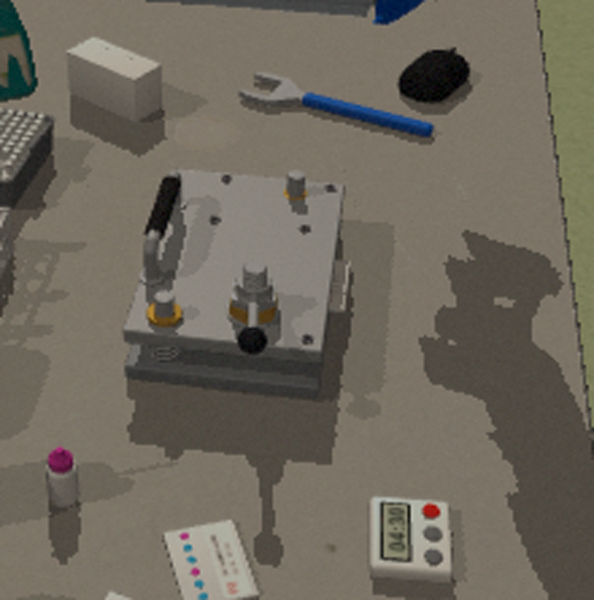

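View pics/t17z.png

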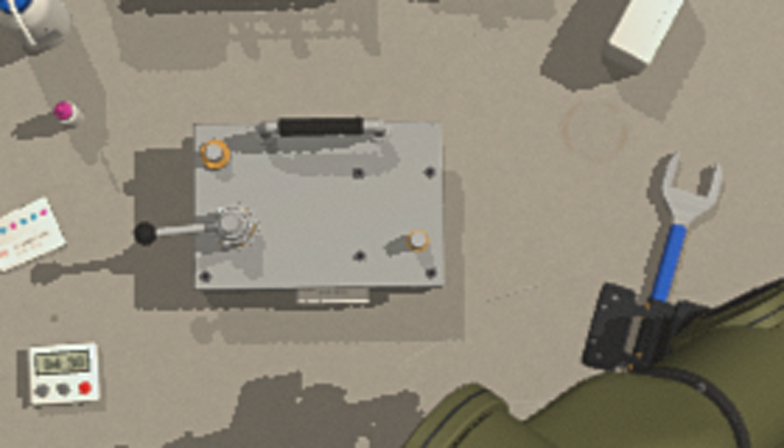

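```bash
python3 -c "
from plant import *
print(finish_job())"
```

```text
the job is handed in; nothing more can be done
None
```

The stop is locked and the job is handed in at about 26 s; no verdict was reported.

**What was done**
- I slid the blue spanner fully onto the lower nut, with its handle on the far side of the front pillar and next to it.
- I swung the knob lever clockwise until the handle bore on the pillar. I then held about 10–11 N at the knob for roughly half a second. The largest reading was 13.9 N along the push, about 16 N counting all directions.
- I pulled the spanner off and laid it flat on the worktop close to where it started.

**Last checks**
- The final pictures show the spanner flat and clear of other things.
- The press, timer, vial and box look unmoved, and the gripper is touching nothing.
- By my estimate the lower nut ended well within 0.5 rad of its setting. I did not measure it directly.

**What did not go smoothly**
- **First grasp:** the fingertips pressed the worktop with about 42 N for a moment. The stated 40 N limit is for the arm and the gripper's body.
- **Removing the spanner:** the first straight pull met about 14 N and the spanner did not move. I turned it about 4° anticlockwise to free it, which also turned both nuts back by a few degrees, towards the setting.
- **Pillar:** while backing off, a finger probably brushed the front pillar, at about 6 N.

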